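Load the transport skid with reagent packs and a tub of corks

TASK

Make up the transport skid for the sampling crew: set the blue tub on its marked place on the catch tray, pull the yellow cork bin forward to its stop so that the corks tip into the tub, then rock the bin back to rest, with every cork in the tub. Build the layer on the skid: the tub with its corks on the solid blue place, and every white reagent pack flat inside a white outline, turned to match it, the far row full (if there are only three packs, a near outline stays empty). Leave the other things on the bench where they are.

Things in the scene. Friction and masses are not known exactly. Their poses are not given: they have to be found in the camera images.
- skid: grey plastic transport skid, fixed, 172 mm along x, 206 mm along y, flat deck 30 mm above the bench with a rim 7 mm high and 3 mm thick round it, 8 mm outside the outlines; origin under its centre on the bench, x away from the robot, y to the left, z up. Outlines on the deck: far row two crosswise, near row three lengthwise, neighbours 5 mm apart; the near right one is printed solid blue (tub), the four others are white (packs)
- slot_1 (a point): centre of one of the two far-row outlines on the deck surface, 30 mm above the bench: a pack stands here with its 87 mm side along the skid's y axis. Axes as the skid's
- slot_2 (a point): centre of one of the two far-row outlines on the deck surface, 30 mm above the bench: a pack stands here with its 87 mm side along the skid's y axis. Axes as the skid's
- slot_3 (a point): centre of one of the two near-row white outlines on the deck surface, 30 mm above the bench: a pack stands here with its 87 mm side along the skid's x axis. Axes as the skid's
- slot_4 (a point): centre of one of the two near-row white outlines on the deck surface, 30 mm above the bench: a pack stands here with its 87 mm side along the skid's x axis. Axes as the skid's
- slot_tub (a point): centre of the solid blue place on the deck surface, near row, right end: the tub stands here with its 87 mm side along the skid's x axis
- tub_center (a point): centre (36 mm above its underside) of the open blue tub, 87 x 58 x 72 mm outside, walls and floor 3 mm, 0.12 kg empty; x along the 87 mm side, z up. It can be gripped across its 58 mm width near the rim, above the packs' 40 mm bodies
- tub_mark (a point): centre of the blue outline for the tub on the catch tray's floor, 6 mm above the bench. Axes of the hopper: x from the tray back to the bin, which is to the robot's right, z up. The tub stands here with its 87 mm side along y. The tray (100 mm wide inside, 16 mm rim) is fixed to the white stand of the bin; the tub under the bin's lip catches the corks
- cork_bin (a joint): tilt of the yellow cork bin on its pivot pin, which lies along the hopper's y: 0 at rest, 1.48 rad at its forward stop. Pulling the bar forward (hopper's -x) raises the angle; past about 0.5 rad it tips on to the stop by its own weight, slowed by damping, and stays there until pushed back; pushed back below 0.25 rad it falls to rest by itself. The corks roll over the lip above about 1 rad, so pull smoothly
- hopper_pivot (a point): middle of the bin's pivot pin, 104 mm above the bench; axes of the hopper (x from the tray back to the bin (to the robot's right), z up). Tub mark: x -115 mm. Cheeks of the stand: 74 mm over all, up to 124 mm high
- bin_bar (a point): middle of the bin's steel pull bar, 10 mm thick, 60 mm long along the hopper's y, on two 40 mm posts; open space between bar and bin. It lies 159 mm from the pivot: at rest 75 mm behind and 141 mm above it, at the stop 133 mm ahead and 87 mm above; the corks leave at the lip well below it. Nothing of the hopper stands higher than 250 mm at rest, 270 mm while it swings. It can be hooked or pushed with the closed fingers, from above
- beaker: bystander: glass beaker, 79 mm wide, 92 mm high, origin under its centre
- iodine: bystander: brown reagent bottle, 43 mm wide, 96 mm high, origin under its centre
- tape: bystander: roll of tape, 68 mm wide, 18 mm high, origin under its centre
- funnel: bystander: white plastic funnel on its mouth, 69 mm wide, 68 mm high, origin under its centre
- dark_bottle: bystander: small bottle with a black cap, 36 mm wide, 61 mm high, origin under its centre
- pack_1_center (a point): centre (35 mm above its underside) of one of the reagent packs (any may be absent): white plastic box 87 x 58 x 40 mm, 0.25 kg, with an upright grip fin on top, 50 mm long along x, 14 mm thick along y, its top 71 mm above the underside. x runs along the 87 mm side, to the end with its green screw cap (20 mm wide, 11 mm high); z up
- pack_2_center (a point): centre (35 mm above its underside) of one of the reagent packs (any may be absent): white plastic box 87 x 58 x 40 mm, 0.25 kg, with an upright grip fin on top, 50 mm long along x, 14 mm thick along y, its top 71 mm above the underside. x runs along the 87 mm side, to the end with its red screw cap (20 mm wide, 11 mm high); z up
- pack_3_center (a point): centre (35 mm above its underside) of one of the reagent packs (any may be absent): white plastic box 87 x 58 x 40 mm, 0.25 kg, with an upright grip fin on top, 50 mm long along x, 14 mm thick along y, its top 71 mm above the underside. x runs along the 87 mm side, to the end with its orange screw cap (20 mm wide, 11 mm high); z up
- pack_4_center (a point): centre (35 mm above its underside) of one of the reagent packs (any may be absent): white plastic box 87 x 58 x 40 mm, 0.25 kg, with an upright grip fin on top, 50 mm long along x, 14 mm thick along y, its top 71 mm above the underside. x runs along the 87 mm side, to the end with its black screw cap (20 mm wide, 11 mm high); z up
- bin_cork_1_center (a point): centre of a wine cork (any may be absent), 24 mm thick, 44 mm long along its y axis, 12 g; it lies across the bin at the start
- bin_cork_2_center (a point): centre of a wine cork (any may be absent), 24 mm thick, 44 mm long along its y axis, 12 g; it lies across the bin at the start
- bin_cork_3_center (a point): centre of a wine cork (any may be absent), 24 mm thick, 44 mm long along its y axis, 12 g; it lies across the bin at the start
Mind the look-alikes: they are no part of the job. There is more than one size of the part that bears tub_center; the job needs the larger.

How it is judged:
By the outcome, as a careful person would: the job done as asked, in the order asked, and still so for the second after the job is handed in, with the robot touching nothing.
Of bin_cork_1, bin_cork_2, bin_cork_3 only 2 to 3 are there at a start; the rules pass over those that are not, and their reading is None.
Of pack_1, pack_2, pack_3, pack_4 only 3 to 4 are there at a start; the rules pass over those that are not, and their reading is None.
At some moment in a run one of pack_1, pack_2, pack_3, pack_4 may be knocked a few centimetres aside while the robot is not near it.
It also fails if it takes over 210 s, if anything falls off the work surface, if the arm or the gripper's body presses on something with over 40 N, if the wrist force passes 120 N, or if a joint passes its speed limit or range.

ROBOT

A 7-joint arm with a two-finger parallel gripper is mounted at the origin on a cart in front of the work surface, level with it; the furniture and walls round the work are solid. World frame = base frame: x ahead of the robot, y to its left, z up, the work surface at z = 0. Lengths are in mm, angles in rad, forces in N, time in s.
With the tool pointing down it reaches from about 400 to 900 mm from the base axis. Payload 5.6 kg.
Tool frame: the origin (TCP) lies on the centre line of the jaws, within the pads' length; the fingertips stand 25 mm ahead of it and the grasp point (between the pads) lies 6 mm ahead of it; z points along the fingers, y is the line along which they close (so a half turn about z gives the same grasp; the last joint's range is limited). The gripper opens to 92 mm and grips with 3 to 60 N. Pads are 20 mm wide; open, the fingers measure 128 mm over their backs; the gripper's body (75 mm by 189 mm) begins 69 mm behind the grasp point.
Start: joints at [-0.043, 0.468, -0.012, 1.603, 0.006, 1.071, -0.056], TCP at [650.006, -0.043, 239.592] pointing down, gripper open.
Joint ranges: [-2.53, 2.53], [-0.31, 2.02], [-1.57, 1.55], [0.28, 2.44], [-1.29, 4.43], [0.15, 1.84], [-2.92, 2.92]. Speed limits (rad/s): [2.57, 2.57, 3.14, 3.14, 3.14, 3.14, 3.14].

INTERFACE

Orientations are given as a rotation vector (axis times angle).
In Python, from bench import arm, get_image, finder gives the robot as it stands.
- The arm moves only by the tool step_arm, never from a script. Its argument "commands" is a list of rows, each a list of 7 numbers: the closure, from 0 (fully open) to 1 (shut), then the shift along the tool's x, y, z in m, then the turn, a rotation vector about the tool's x, y, z in degrees. A call has 1 to 8 rows; each row shifts and turns the commanded pose from where the row before left it, along the tool's axes as they then stand; what a row does not reach is not made up. A row lasts 1/12 s, in which the tool goes at most 41.7 mm and 7.16 degrees, less where a joint would pass 70% of its speed; a pose out of reach is approached as far as the arm can. A call with a gripper value outside its range is refused whole. The fingers move at their own pace and stop on an object; the grip force is fixed at half the most. Time passes only in rows, so rows that do not move let the fingers close. It gives the time, the measured TCP pose, the force and the opening at its end, in the units of the state.
- arm.get_obs(): the state, without advancing time (a new reading comes with each control period).
- get_image(name): name is "scene" or "side" or "wrist"; returns a dict with "color" (480x640x3 uint8, red, green, blue), "depth" (480x640 float32, mm along the optical axis (not along the pixel's ray), 0 where there is no reading), "fovy" (degrees; the focal length in pixels is half the picture's height over the tangent of half this angle, whatever the lens; pixels are square), "cx", "cy" (the principal point, pixels), "D" ([k1, k2, p1, p2, k3] as OpenCV has them; the pictures are not rectified), "eye" and "attitude" of the camera in the world; the wrist camera has in their place "tool_from_camera" (4x4, takes a point from camera to tool coordinates, whose origin is the TCP and whose axes are the flange's). Camera axes: x right, y up, looking along -z (the intrinsics and any distortion apply to the point x, -y, -z); pixel columns grow to the right and rows downward; lengths in mm; the calibration is good to about 2 mm. A picture is of the moment at which its call begins: read the wrist's pose just before it.
- arm.close_job(): hands the job in, once; it reports no verdict.
Trained networks look in the newest picture that a camera, given by its name, has taken for a name from the list of things; names that differ only in an ending like _2 or _b are one class to them, and where a whole thing is asked for, a point or a joint stands for the part that bears it (a point fixed in the world has none). Each returns a list of dicts, best first, with "p" (0 to 1); they miss things now and then, are a little off and sometimes report something else, mostly with a low value. They report only what shows in the picture. A call takes as long as a camera call. They do not tell look-alikes from the thing itself.
- finder.boxes_of(camera, query): "centre" ([column, row] in pixels, amid what is visible of it).
- finder.masks_of(camera, query): "region" (480x640 bool, what is visible of it) and "centre" ([column, row] in pixels, amid what is visible of it).
- finder.landmark_of(camera, query): "centre" ([column, row] in pixels: a listed point, or the origin of a listed thing).
The state is a dict: "time": time; "joint_pos": joint angles; "joint_vel": joint speeds; "joint_efforts": joint torques, N m; "position": TCP position; "orientation": TCP orientation; "ft_force": force on the tool from outside, world axes, zero at the start; "ft_torque": the same for the moment, N m; "width": finger opening in mm.
Only numpy, scipy, OpenCV 4.12 (cv2) and the standard library are available. Lean on these libraries where they do the work, as an engineer would, in place of code of your own. Each camera call takes 0.05 s, during which the arm holds its last target. There are 200 camera calls.

## Working session

There is one attempt and no reset: what is moved stays moved. The work goes in short steps, Python scripts to look and compute and a tool call to move; the robot and the scene stay as the last step left them, time stands still between calls to the robot, and variables do not carry over. Pictures are saved under pics/ and viewed, on a budget of 14 in all, crops included, one or two more only if the job needs it, and the job is handed in when it is done.

Besides the shell and the picture viewer there is one more tool, called after ">>>" as name([rows], argument=value, ...), one row to a line, values as JSON. step_arm: Moves the arm, as the interface text tells. Its arguments: {"type":"object","properties":{"commands":{"type":"array","items":{"type":"array","items":{"type":"number"}}}},"required":["commands"]}

```bash
mkdir -p pics; ls; cat > h.py <<'E'
import numpy as np, cv2
from scipy.spatial.transform import Rotation as R
from bench import arm, get_image, finder
def take(name):
    s=arm.get_obs(); im=get_image(name)
    f=240/np.tan(np.radians(im["fovy"])/2)
    im["K"]=np.array([[f,0,im["cx"]],[0,f,im["cy"]],[0,0,1.]])
    if name=="wrist":
        T=np.eye(4);T[:3,:3]=R.from_rotvec(s["orientation"]).as_matrix();T[:3,3]=s["position"]
        T=T@np.array(im["tool_from_camera"])
    else:
        T=np.eye(4);a=np.array(im["attitude"]);T[:3,:3]=a if a.shape==(3,3) else R.from_rotvec(a).as_matrix();T[:3,3]=im["eye"]
    im["T"]=T; return im
def rays(im,px):
    u=cv2.undistortPoints(np.array(px,float).reshape(-1,1,2),im["K"],np.array(im["D"],float)).reshape(-1,2)
    d=np.c_[u[:,0],-u[:,1],-np.ones(len(u))]
    return d@im["T"][:3,:3].T
def onz(im,px,z):  # intersect with plane z
    d=rays(im,px);e=im["T"][:3,3];return e+d*((z-e[2])/d[:,2])[:,None]
def bydepth(im,px):
    p=np.array(px).reshape(-1,2).astype(int);return im["T"][:3,3]+rays(im,px)*im["depth"][p[:,1],p[:,0]][:,None]
def cloud(im):
    v,u=np.mgrid[0:480,0:640];px=np.c_[u.ravel(),v.ravel()]
    return bydepth(im,px).reshape(480,640,3)
def topdown(im,z,x0,x1,y0,y1,mm=1.0):
    # rectified view on plane z: rows = x descending, cols = y descending
    xs=np.arange(x1,x0,-mm);ys=np.arange(y1,y0,-mm)
    X,Y=np.meshgrid(xs,ys,indexing='ij');P=np.c_[X.ravel(),Y.ravel(),np.full(X.size,z)]
    q=proj(im,P).astype(np.float32)
    return cv2.remap(im["color"],q[:,0].reshape(X.shape),q[:,1].reshape(X.shape),cv2.INTER_LINEAR)
def proj(im,P):
    c=(np.atleast_2d(P)-im["T"][:3,3])@im["T"][:3,:3]; c=c*[1,-1,-1]
    return cv2.projectPoints(c,np.zeros(3),np.zeros(3),im["K"],np.array(im["D"],float))[0].reshape(-1,2)
def save(name,rgb): cv2.imwrite("pics/"+name+".png",rgb[:,:,::-1])
E
python3 - <<'E'
from h import *
for c in ["scene","side","wrist"]:
    im=take(c); save("a_"+c,im["color"]); print(c,im["T"].round(3).tolist(),im["fovy"],im["D"])
    if c=="wrist":continue
    for q in ["pack_1_center","tub_center","tub_mark","bin_bar","hopper_pivot","bin_cork_1_center","slot_1","slot_3","slot_tub","skid","beaker","iodine","tape","funnel","dark_bottle"]:
        for r in finder.landmark_of(c,q)[:6]:
            if r["p"]>.2: print(c,q,round(r["p"],2),np.round(r["centre"]).tolist(),bydepth(im,np.clip(r["centre"],0,[639,479])).round().tolist())
E
```

```text
pics
scene [[-0.731, 0.412, -0.545, -356.981], [-0.683, -0.431, 0.59, 953.874], [0.008, 0.803, 0.596, 1125.436], [0.0, 0.0, 0.0, 1.0]] 45.191201590352044 [-0.10119497  0.          0.          0.          0.        ]
scene pack_1_center 0.91 [244.0, 287.0] [[646.0, 176.0, 41.0]]
scene tub_center 0.91 [296.0, 349.0] [[390.0, 225.0, 11.0]]
scene tub_center 0.76 [236.0, 415.0] [[347.0, 468.0, 5.0]]
scene tub_mark 0.75 [315.0, 250.0] [[504.0, 32.0, 167.0]]
scene bin_bar 0.86 [360.0, 162.0] [[875.0, -618.0, 47.0]]
scene bin_bar 0.58 [231.0, 335.0] [[535.0, 322.0, 30.0]]
scene hopper_pivot 0.69 [338.0, 211.0] [[653.0, -238.0, 101.0]]
scene bin_cork_1_center 0.55 [265.0, 374.0] [[367.0, 355.0, 39.0]]
scene bin_cork_1_center 0.4 [317.0, 397.0] [[230.0, 314.0, 33.0]]
scene slot_1 0.95 [216.0, 353.0] [[512.0, 391.0, 31.0]]
scene slot_1 0.76 [234.0, 338.0] [[516.0, 326.0, 34.0]]
scene slot_1 0.72 [226.0, 314.0] [[606.0, 280.0, 29.0]]
scene slot_1 0.56 [200.0, 333.0] [[598.0, 373.0, 30.0]]
scene slot_1 0.55 [383.0, 231.0] [[447.0, -199.0, 144.0]]
scene slot_3 0.95 [216.0, 353.0] [[512.0, 391.0, 3
[... 1588 characters left out ...]

side slot_3 0.77 [334.0, 234.0] [[611.0, 311.0, 29.0]]
side slot_3 0.63 [308.0, 237.0] [[465.0, -79.0, 207.0]]
side slot_tub 0.79 [312.0, 242.0] [[472.0, -101.0, 206.0]]
side skid 0.97 [319.0, 238.0] [[505.0, -15.0, 173.0]]
side skid 0.51 [325.0, 222.0] [[600.0, 416.0, 27.0]]
side iodine 0.5 [307.0, 233.0] [[278.0, -1289.0, 776.0]]
side tape 0.66 [367.0, 239.0] [[712.0, 283.0, 15.0]]
side funnel 0.62 [429.0, 389.0] [[617.0, -532.0, 95.0]]
side dark_bottle 0.57 [404.0, 398.0] [[567.0, -536.0, 84.0]]
wrist [[1.0, -0.001, -0.0, 650.147], [0.001, 0.967, 0.254, 70.722], [0.0, -0.254, 0.967, 384.817], [0.0, 0.0, 0.0, 1.0]] 70.01510714088334 [0.00451177 0.         0.         0.         0.        ]
```

```bash
python3 - <<'E'
import cv2
a=cv2.imread("pics/a_scene.png");cv2.imwrite("pics/b1.png",cv2.resize(a[130:470,150:550],None,fx=2,fy=1.76,interpolation=cv2.INTER_CUBIC))
a=cv2.imread("pics/a_side.png");cv2.imwrite("pics/b2.png",cv2.resize(a[160:460,180:560],None,fx=2,fy=2,interpolation=cv2.INTER_CUBIC))
E
```

```text
(no output)
```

View pics/b1.png

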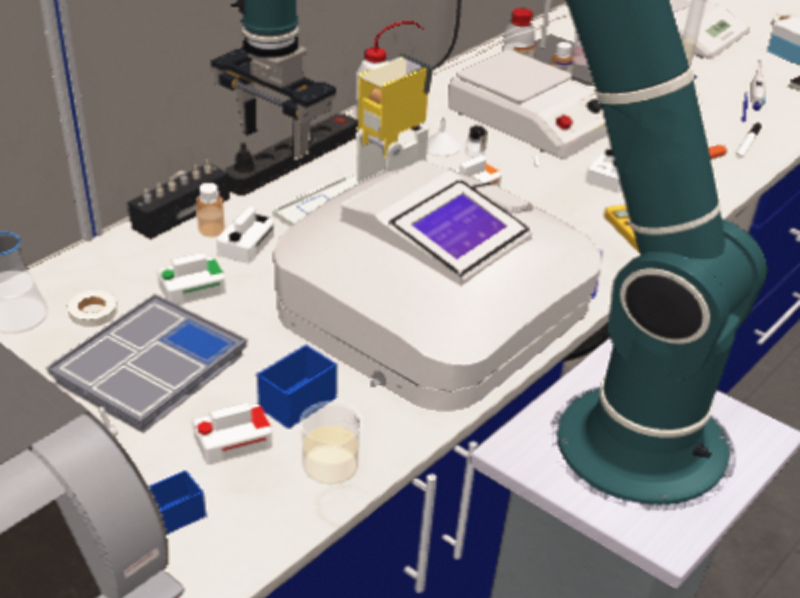

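View pics/b2.png

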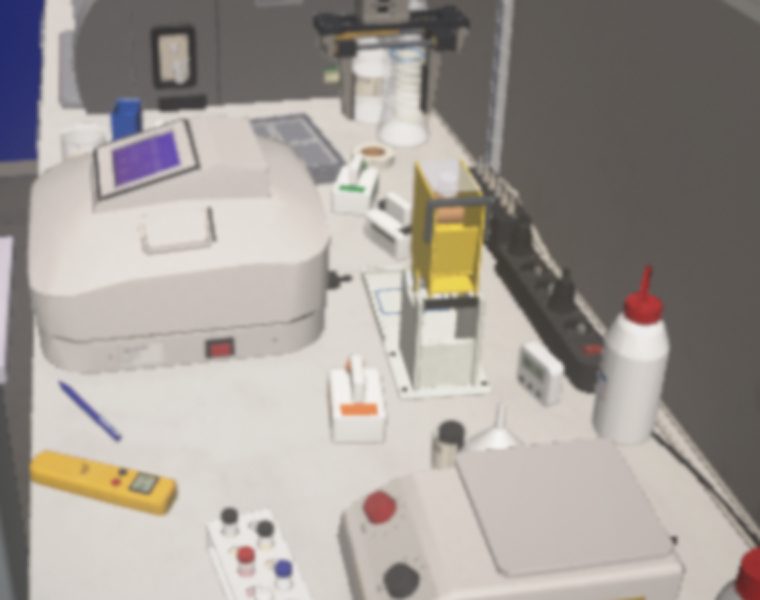

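```bash
python3 - <<'E'
from h import *
s=arm.get_obs();print(R.from_rotvec(s["orientation"]).as_matrix().round(3).tolist(),s["time"],s["width"])
for c in ["scene","side"]:
    im=take(c);P=cloud(im);C=im["color"].astype(int)
    ok=(im["depth"]>0)&(P[...,0]>200)&(P[...,0]<1000)&(abs(P[...,1])<650)&(P[...,2]>-20)&(P[...,2]<320)
    # coarse height map 40mm
    H=np.zeros((18,32))-1
    Q=P[ok];i=((Q[:,0]-200)//45).astype(int);j=((650-Q[:,1])//45).astype(int)
    np.maximum.at(H,(np.clip(i,0,17),np.clip(j,0,31)),Q[:,2])
    print(c,"cols y:",[650-22-45*k for k in range(29)])
    for k in range(17,-1,-1):print(222+45*k," ".join("%4d"%h for h in H[k,:29]))
    r,g,b=C[...,0],C[...,1],C[...,2]
    M={"blue":(b>r+50)&(b>g+35),"yellow":(r>b+90)&(g>b+60),"green":(g>r+50)&(g>b+25),"red":(r>g+90)&(r>b+90),"orange":(r>g+50)&(g>b+35)&(r>170)}
    for n,m in M.items():
        k,l,st,ce=cv2.connectedComponentsWithStats((m&ok).astype(np.uint8))
        for t in range(1,k):
            if st[t,4]>25:q=P[l==t];print(c,n,st[t,4],ce[t].round().tolist(),np.percentile(q,[5,50,95],axis=0).round().tolist())
E
```

```text
[[0.0, 1.0, 0.0], [1.0, -0.0, -0.0], [-0.0, 0.0, -1.0]] 1.65 91.80943160390137
scene cols y: [628, 583, 538, 493, 448, 403, 358, 313, 268, 223, 178, 133, 88, 43, -2, -47, -92, -137, -182, -227, -272, -317, -362, -407, -452, -497, -542, -587, -632]
987   -1   -1   -1   -1   -1   -1   -1   -1   -1   -1   -1   -1   -1   -1   -1   -1   -1   -1   -1   -1   -1   -1   -1   -1   -1   -1   -1   -1   -1
942   -1   -1   -1   -1   -1   -1   -1   -1   -1   -1   -1   -1   -1   -1   -1   -1   -1   -1   -1   -1   -1   -1   -1   -1   -1   -1   -1   -1   -1
897  319  319  319  319  319  319  319  319  319  319  319  319  319  319  319  318  319  319  262  136  316  319  318  319  319  319  319  319  319
852  314  317  319  318  319  318  312  317  319  317  319  315  318  319  317  317  319  318  162  132  301  318  319  319  319  319  318  316  319
807   -1  226  226  224  223  155  156    8    6    7    7   79   90   89   88   66  103   46   47   67   48   49  141  218  224   -1    5    6    8
762  252  252  251  185  174  154  156   21   20    6    8    7    7   97    9    7   38   42   39   46   4
[... 5951 characters left out ...]
.0]]
side blue 209 [260.0, 236.0] [[333.0, -67.0, 192.0], [355.0, -30.0, 198.0], [370.0, 8.0, 202.0]]
side blue 43 [219.0, 360.0] [[221.0, -289.0, 4.0], [234.0, -260.0, 7.0], [251.0, -231.0, 10.0]]
side blue 28 [321.0, 444.0] [[401.0, -596.0, 54.0], [405.0, -592.0, 57.0], [409.0, -586.0, 59.0]]
side yellow 768 [407.0, 288.0] [[621.0, -309.0, 134.0], [646.0, -297.0, 172.0], [667.0, -274.0, 208.0]]
side yellow 933 [232.0, 401.0] [[206.0, -446.0, 7.0], [254.0, -409.0, 20.0], [314.0, -373.0, 23.0]]
side red 190 [502.0, 312.0] [[769.0, -474.0, 155.0], [809.0, -420.0, 163.0], [824.0, -400.0, 219.0]]
side orange 79 [359.0, 364.0] [[510.0, -375.0, 38.0], [527.0, -367.0, 40.0], [541.0, -360.0, 42.0]]
```

>>> step_arm([
  [0,0,0,-0.04,0,0,0],
  [0,0,0,-0.04,0,0,0],
  [0,0,0,-0.04,0,0,0],
  [0,0,0,-0.04,0,0,0],
  [0,0,0,0,0,0,0],
])

```text
time: 2.17
position: [652.8, 0.1, 409.4]
orientation: [2.214, 2.214, 0.018]
ft_force: [0.1, 0.2, 0.3]
width: 91.8
```

>>> step_arm([
  [0,0.035,-0.017,0,0,0,0],
  [0,0.035,-0.017,0,0,0,0],
  [0,0.035,-0.017,0,0,0,0],
  [0,0.035,-0.017,0,0,0,0],
  [0,0.035,-0.017,0,0,0,0],
  [0,0.035,-0.017,0,0,0,0],
  [0,0.035,-0.017,0,0,0,0],
  [0,0.035,-0.017,0,0,0,0],
])

```text
time: 2.83
position: [512.9, 281.4, 399.7]
orientation: [2.221, 2.221, 0.001]
ft_force: [0.5, -0.4, -0.5]
width: 91.9
```

>>> step_arm([
  [0,0.035,-0.017,0,0,0,0],
  [0,0.035,-0.017,0,0,0,0],
  [0,0,0,0,0,0,0],
  [0,0,0,0,0,0,0],
])

```text
time: 3.17
position: [478.2, 352.5, 399.3]
orientation: [-2.215, -2.227, 0.0]
ft_force: [0.9, 0.2, 0.2]
width: 92.2
```

```bash
python3 - <<'E'
from h import *
im=take("wrist");save("c1",im["color"]);np.save("c1_d.npy",im["depth"]);print(im["T"][:3,3],arm.get_obs()["position"])
for q in ["pack_1_center","tub_center","slot_1","slot_tub","skid"]:
    for r in finder.landmark_of("wrist",q)[:6]:
        if r["p"]>.3: print(q,round(r["p"],2),np.round(r["centre"]).tolist(),bydepth(im,np.clip(r["centre"],0,[639,479])).round().tolist())
E
```

```text
[478.06757595 423.17011485 544.54379754] [479.71771877 350.35481319 399.26816612]
tub_center 0.71 [250.0, 271.0] [[362.0, 230.0, 2.0]]
tub_center 0.7 [220.0, 105.0] [[328.0, 490.0, 1.0]]
slot_1 0.94 [405.0, 244.0] [[610.0, 286.0, 30.0]]
slot_1 0.88 [353.0, 219.0] [[528.0, 324.0, 30.0]]
slot_1 0.82 [347.0, 178.0] [[518.0, 386.0, 30.0]]
slot_1 0.75 [402.0, 182.0] [[600.0, 380.0, 30.0]]
slot_tub 0.63 [357.0, 257.0] [[537.0, 264.0, 31.0]]
skid 0.57 [368.0, 211.0] [[551.0, 337.0, 30.0]]
```

View pics/c1.png

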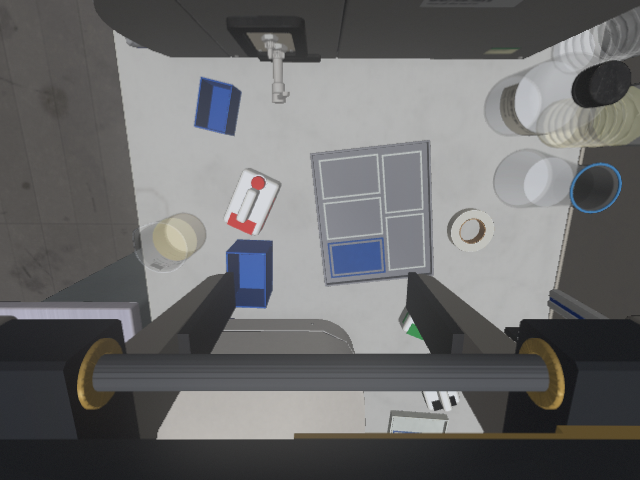

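```bash
cat >> h.py <<'E'
def rect(P):
    (c,(w,h),a)=cv2.minAreaRect(P[:,:2].astype(np.float32)); 
    if w<h: w,h,a=h,w,a+90
    return np.round(c,1).tolist(),round(w,1),round(h,1),round((a+90)%180-90,1)  # long-axis angle in world xy
LAY={"slot_tub":(-31.5,-63),"a":(-31.5,0),"b":(-31.5,63),"c":(46,-46),"d":(46,46)}
E
python3 - <<'E'
from h import *
im=take("wrist");P=cloud(im);C=im["color"].astype(int);r,g,b=C[...,0],C[...,1],C[...,2]
m=((b>r+40)&(b>g+25)&(im["depth"]>0)).astype(np.uint8)
k,l,st,ce=cv2.connectedComponentsWithStats(m)
for t in range(1,k):
    if st[t,4]>300:
        q=P[l==t];hi=np.percentile(q[:,2],99);top=q[q[:,2]>hi-6];print("blue",ce[t].round(),st[t,4],"top z",hi.round(1),rect(top),"all",rect(q))
for q in ["skid","pack_1_center"]:
    for d in finder.masks_of("wrist",q)[:5]:
        M=d["region"]&(im["depth"]>0)
        if d["p"]<.2:continue
        M=cv2.erode(M.astype(np.uint8),np.ones((3,3)))>0
        Q=P[M]
        print(q,d["p"],np.round(d["centre"]),rect(Q),np.percentile(Q[:,2],[2,50,98]).round(1))
        if q=="skid":
            v,u=np.nonzero(d["region"]);print("  rim plane",rect(onz(im,np.c_[u,v],37)))
        else:
            B=M&(abs(P[...,2]-40)<6); F=M&(P[...,2]>62); print("  body",rect(P[B]),"fin",rect(P[F]) if F.sum()>5 else None)
S=[(405,244),(353,219),(347,178),(402,182),(357,257)]
pts=[];lab=[]
for q in ["slot_1","slot_tub"]:
    for d in finder.landmark_of("wrist",q):
        if d["p"]>.4: pts.append(onz(im,d["centre"],30)[0,:2]);lab.append(d["centre"])
pts=np.array(pts);print(pts.round(1).tolist())
ks=list(LAY.values())
# ICP-like from approx guess
th,t=np.radians(5),np.array([551.,337.])
for _ in range(10):
    Rm=np.array([[np.cos(th),-np.sin(th)],[np.sin(th),np.cos(th)]])
    W=np.array(ks)@Rm.T+t; i=[np.argmin(np.linalg.norm(W-p,axis=1)) for p in pts]
    A=np.array(ks)[i];Ac=A-A.mean(0);Bc=pts-pts.mean(0)
    th=np.arctan2((Ac[:,0]*Bc[:,1]-Ac[:,1]*Bc[:,0]).sum(),(Ac*Bc).sum())
    Rm=np.array([[np.cos(th),-np.sin(th)],[np.sin(th),np.cos(th)]]);t=pts.mean(0)-Rm@A.mean(0)
print("skid",t.round(1),np.degrees(th).round(2),"res",(A@Rm.T+t-pts).round(1).tolist())
E
```

```text
blue [214. 103.] 1093 top z 55.2 ([332.7, 482.0], 64.1, 43.3, 76.9) all ([324.0, 487.3], 70.4, 62.7, 76.8)
blue [593. 181.] 413 top z 154.3 ([790.0, 384.8], 56.9, 56.4, -21.6) all ([820.5, 384.0], 120.0, 56.1, -1.2)
blue [355. 254.] 317 top z 32.4 ([535.6, 262.9], 87.8, 58.8, 6.0) all ([535.6, 262.9], 87.8, 58.8, 6.0)
blue [355. 254.] 1355 top z 32.5 ([535.6, 262.5], 75.5, 47.0, 6.9) all ([535.6, 262.5], 75.5, 47.0, 6.9)
blue [249. 273.] 1280 top z 73.4 ([370.4, 240.2], 87.6, 57.7, 89.6) all ([359.2, 222.9], 121.9, 78.8, 88.5)
skid 0.81 [371. 207.] ([559.9, 329.6], 203.6, 171.1, -83.2) [28.3 30.2 36.5]
  rim plane ([559.5, 329.6], 206.9, 173.7, -83.3)
pack_1_center 0.79 [402. 322.] ([624.3, 145.0], 35.8, 14.3, -59.2) [16.6 39.  41.6]
  body ([624.4, 144.9], 35.5, 14.3, -59.2) fin None
[[598.0, 380.5], [519.1, 389.1], [526.8, 322.7], [610.3, 294.1], [365.4, 241.9], [531.6, 261.5]]
skid [520.8 324.5] -18.47 res [[-19.1, -26.9], [-8.2, 5.1], [-35.9, 11.9], [-60.5, -27.8], [105.5, 32.8], [18.2, 4.9]]
```

>>> step_arm([
  [0,-0.038,0.009,-0.003,0,0,0],
  [0,-0.038,0.009,-0.003,0,0,0],
  [0,-0.038,0.009,-0.003,0,0,0],
  [0,-0.038,0.009,-0.003,0,0,0],
  [0,-0.038,0.009,-0.003,0,0,0],
  [0,-0.038,0.009,-0.003,0,0,0],
  [0,-0.038,0.009,-0.003,0,0,0],
])

```text
time: 4.3
position: [543.1, 82.0, 421.1]
orientation: [2.221, 2.221, 0.001]
ft_force: [1.2, 0.2, 0.0]
width: 91.9
```

>>> step_arm([
  [0,-0.038,0.009,0,0,0,0],
  [0,-0.038,0.009,0,0,0,0],
  [0,-0.038,0.009,0,0,0,0],
  [0,-0.038,0.009,0,0,0,0],
  [0,-0.038,0.009,0,0,0,0],
  [0,-0.038,0.009,0,0,0,0],
  [0,-0.02,0,0,0,0,0],
  [0,0,0,0,0,0,0],
])

```text
time: 4.97
position: [596.1, -170.8, 420.0]
orientation: [2.231, 2.21, -0.005]
ft_force: [-0.2, 0.5, -0.3]
width: 91.8
```

```bash
python3 - <<'E'
from h import *
im=take("wrist");save("c2",im["color"]);print(im["T"][:3,3],arm.get_obs()["position"])
P=cloud(im);C=im["color"].astype(int);r,g,b=C[...,0],C[...,1],C[...,2]
ok=(im["depth"]>0)
m=ok&(r>b+80)&(g>b+50)&(P[...,2]>100);q=P[m];print("yellow",np.percentile(q,[1,50,99],axis=0).round().tolist())
for z in range(120,260,15):
    s=q[abs(q[:,2]-z)<8]
    if len(s)>10:print(z,len(s),s.min(0).round().tolist(),s.max(0).round().tolist())
for n in ["tub_mark","hopper_pivot","bin_bar","pack_1_center","bin_cork_1_center"]:
    for d in finder.landmark_of("wrist",n)[:5]:
        if d["p"]>.2:print(n,round(d["p"],2),np.round(d["centre"]).tolist(),bydepth(im,np.clip(d["centre"],0,[639,479])).round().tolist())
m=ok&(b>r+25)&(b>g+10)&(P[...,2]<25);k,l,st,ce=cv2.connectedComponentsWithStats(m.astype(np.uint8))
for t in range(1,k):
    if st[t,4]>40:print("mark",ce[t].round(),st[t,4],rect(P[l==t]),np.median(P[l==t][:,2]))
for d in finder.masks_of("wrist","pack_1_center")[:5]:
    M=d["region"]&ok
    if d["p"]<.2:continue
    B=M&(abs(P[...,2]-40)<6); F=M&(P[...,2]>62); print("pack",round(d["p"],2),np.round(d["centre"]),"body",rect(P[B]),"fin",rect(P[F]) if F.sum()>5 else None)
E
```

```text
[597.08681806 -99.63915533 564.98183936] [ 596.50086874 -167.25740954  420.12932928]
yellow [[546.0, -301.0, 189.0], [646.0, -217.0, 246.0], [677.0, -144.0, 505.0]]
195 285 [630.0, -226.0, 188.0] [675.0, -213.0, 197.0]
240 301 [618.0, -306.0, 242.0] [678.0, -206.0, 248.0]
255 60 [619.0, -302.0, 247.0] [678.0, -207.0, 250.0]
tub_mark 0.81 [357.0, 162.0] [[654.0, -117.0, 6.0]]
hopper_pivot 0.75 [358.0, 250.0] [[641.0, -214.0, 174.0]]
bin_bar 0.63 [365.0, 352.0] [[642.0, -304.0, 248.0]]
mark [360. 162.] 365 ([658.8, -119.2], 87.7, 58.7, -4.6) 6.382498449818172
mark [121. 263.] 245 ([252.0, -287.0], 91.1, 15.0, -61.3) 8.05569057385037
```

View pics/c2.png

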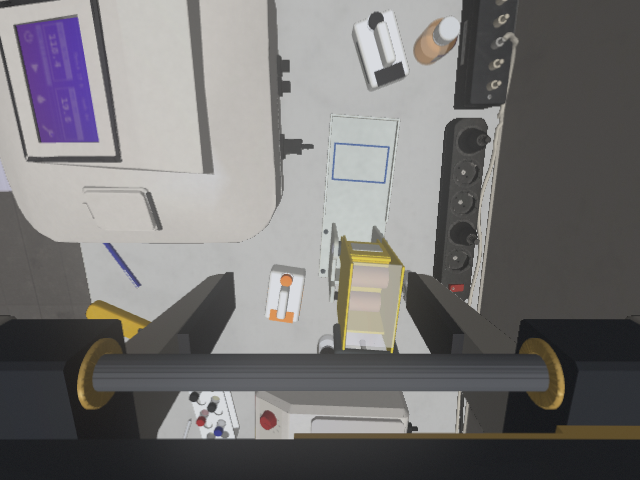

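>>> step_arm([
  [0,0.034,-0.014,0,0,0,0],
  [0,0.034,-0.014,0,0,0,0],
  [0,0.034,-0.014,0,0,0,0],
  [0,0.034,-0.014,0,0,0,0],
  [0,0.034,-0.014,0,0,0,0],
  [0,0.034,-0.014,0,0,0,0],
  [0,0.034,-0.014,0,0,0,0],
  [0,0.034,-0.014,0,0,0,0],
])

```text
time: 5.98
position: [483.6, 110.4, 421.1]
orientation: [2.219, 2.223, 0.001]
ft_force: [0.0, 1.3, 0.1]
width: 92.0
```

>>> step_arm([
  [0,0.034,-0.014,0.01,0,0,0],
  [0,0.034,-0.014,0.015,0,0,0],
  [0,0.034,-0.014,0.015,0,0,0],
  [0,0.035,-0.014,0.015,0,0,0],
  [0.1,0,-0.02,0.035,0,0,0],
  [0.1,0,-0.02,0.035,0,0,0],
  [0.1,0,-0.018,0.035,0,0,0],
  [0.1,0,0,0.03,0,0,0],
])

```text
time: 6.65
position: [366.8, 245.5, 229.1]
orientation: [-2.216, -2.227, 0.002]
ft_force: [-0.6, 0.3, -0.5]
width: 82.7
```

```bash
python3 - <<'E'
from h import *
s=arm.get_obs();print(s["position"].round(1),s["width"],s["joint_pos"].round(2),R.from_rotvec(s["orientation"]).as_matrix().round(3).tolist())
im=take("wrist");save("c3",im["color"]);P=cloud(im);C=im["color"].astype(int);r,g,b=C[...,0],C[...,1],C[...,2]
m=((b>r+40)&(b>g+25)&(im["depth"]>0)).astype(np.uint8)
k,l,st,ce=cv2.connectedComponentsWithStats(m)
for t in range(1,k):
    if st[t,4]>300:
        q=P[l==t];hi=np.percentile(q[:,2],99);top=q[q[:,2]>hi-6];print("blue",ce[t].round(),st[t,4],"top z",hi.round(1),rect(top))
for d in finder.masks_of("wrist","pack_1_center")[:5]:
    M=d["region"]&(im["depth"]>0)
    if d["p"]<.2:continue
    B=M&(abs(P[...,2]-40)<6); F=M&(P[...,2]>62); print("pack",round(d["p"],2),np.round(d["centre"]),"body",rect(P[B]),"fin",rect(P[F]) if F.sum()>5 else None)
for n in["beaker"]:
    for d in finder.landmark_of("wrist",n):print(n,d["p"],d["centre"],onz(im,d["centre"],0))
E
```

```text
[366.8 245.5 229.1] 82.70643553553394 [-0.42  0.14 -0.26  2.09  0.05  0.92 -0.71] [[-0.005, 1.0, -0.001], [1.0, 0.005, -0.001], [-0.001, -0.001, -1.0]]
blue [488. 205.] 787 top z 32.2 ([535.7, 262.7], 88.5, 59.0, 6.5)
blue [488. 207.] 3393 top z 32.1 ([535.7, 262.6], 76.2, 47.0, 6.6)
blue [323. 236.] 5213 top z 73.1 ([369.4, 239.7], 87.3, 57.9, 88.2)
pack 0.9 [584. 287.] body ([654.0, 171.7], 86.6, 57.6, 65.5) fin ([655.7, 174.3], 41.7, 14.8, 65.2)
pack 0.73 [632. 171.] body ([0.0, 0.0], 0.0, 0.0, 0.0) fin None
beaker 0.96 [215.5, 170.6] [[254.11181808 295.68793789   0.        ]]
```

>>> step_arm([
  [0.1,-0.005,0.003,0.035,0,0,0],
  [0.1,0,0,0.035,0,0,0],
  [0.1,0,0,0.035,0,0,0],
  [0.1,0,0,0.03,0,0,0],
  [0.1,0,0,0.018,0,0,0],
  [0.1,0,0,0.009,0,0,0],
  [0.1,0,0,0,0,0,0],
])

```text
time: 7.38
position: [375.0, 240.5, 68.5]
orientation: [2.222, 2.221, -0.0]
ft_force: [-1.0, -0.4, 0.6]
width: 82.9
```

>>> step_arm([
  [0.5,0,0,0,0,0,0],
  [1,0,0,0,0,0,0],
  [1,0,0,0,0,0,0],
  [1,0,0,0,0,0,0],
  [1,0,0,0,0,0,0],
  [1,0,0,0,0,0,0],
])

```text
time: 7.88
position: [374.7, 240.4, 69.8]
orientation: [2.221, 2.221, 0.003]
ft_force: [-0.6, -0.7, 8.2]
width: 57.5
```

>>> step_arm([
  [1,0,0,-0.03,0,0,0],
  [1,0,0,-0.04,0,0,0],
  [1,0,0,-0.04,0,0,0],
  [1,0,0,-0.04,0,0,0],
  [1,0,0,-0.04,0,0,0],
  [1,0,0,-0.04,0,0,0],
  [1,0,0,-0.035,0,0,0],
  [1,0,0,0,0,0,0],
])

```text
time: 8.55
position: [376.6, 242.0, 341.1]
orientation: [2.219, 2.219, 0.021]
ft_force: [0.6, 1.1, -0.8]
width: 57.4
```

>>> step_arm([
  [1,-0.0287,0.0238,0,0,0,0],
  [1,-0.0287,0.0238,0,0,0,0],
  [1,-0.0287,0.0238,0,0,0,0],
  [1,-0.0287,0.0238,0,0,0,0],
  [1,-0.0287,0.0238,0,0,0,0],
  [1,-0.0287,0.0238,0,0,0,0],
])

```text
time: 9.05
position: [517.4, 66.1, 333.4]
orientation: [2.221, 2.221, -0.0]
ft_force: [0.1, 0.9, -0.4]
width: 57.9
```

>>> step_arm([
  [1,-0.0287,0.0238,0,0,0,0],
  [1,-0.0287,0.0238,0,0,0,0],
  [1,-0.0287,0.0238,0,0,0,0],
  [1,-0.0287,0.0238,0,0,0,0],
  [1,-0.0287,0.0238,0,0,0,0],
  [1,-0.0287,0.0238,0,0,0,0],
])

```text
time: 9.55
position: [660.2, -105.9, 333.0]
orientation: [-2.221, -2.221, 0.001]
ft_force: [0.8, 0.3, -0.7]
width: 57.6
```

>>> step_arm([
  [1,0,0,0,0,0,-7.117],
  [1,0,0,0,0,0,-7.117],
  [1,0,0,0,0,0,-7.117],
  [1,0,0,0,0,0,-7.117],
  [1,0,0,0,0,0,-7.117],
  [1,0,0,0,0,0,-7.117],
])

```text
time: 10.05
position: [659.2, -104.5, 332.9]
orientation: [-1.251, -2.881, 0.001]
ft_force: [0.0, -0.3, -1.8]
width: 57.9
```

>>> step_arm([
  [1,0,0,0,0,0,-7.117],
  [1,0,0,0,0,0,-7.117],
  [1,0,0,0,0,0,-7.117],
  [1,0,0,0,0,0,-7.117],
  [1,0,0,0,0,0,-7.117],
  [1,0,0,0,0,0,-7.117],
  [1,0,0,0,0,0,0],
  [1,0,0,0,0,0,0],
])

```text
time: 10.72
position: [659.3, -104.6, 333.1]
orientation: [-0.132, -3.138, -0.0]
ft_force: [-0.5, 0.4, -1.0]
width: 57.7
```

```bash
python3 - <<'E'
from h import *
s=arm.get_obs();print(s["time"],s["position"].round(1),s["width"],s["joint_pos"].round(2),R.from_rotvec(s["orientation"]).as_matrix().round(3).tolist(),s["ft_force"])
im=take("wrist");save("c4",im["color"]);P=cloud(im);C=im["color"].astype(int);r,g,b=C[...,0],C[...,1],C[...,2]
m=((b>r+40)&(b>g+25)&(im["depth"]>0)).astype(np.uint8)
k,l,st,ce=cv2.connectedComponentsWithStats(m)
for t in range(1,k):
    if st[t,4]>300:
        q=P[l==t];hi=np.percentile(q[:,2],99);top=q[q[:,2]>hi-6];print("blue",ce[t].round(),st[t,4],"top z",hi.round(1),rect(top))
E
```

```text
10.7167 [ 659.3 -104.6  333.1] 57.740295827758274 [ 0.26  0.44 -0.22  1.43  0.1   1.28  1.52] [[-0.996, 0.084, -0.001], [0.084, 0.996, 0.0], [0.001, 0.0, -1.0]] [-0.45605897  0.39810525 -0.96283291]
blue [607.  79.] 424 top z 32.6 ([535.0, 261.0], 87.7, 57.3, 7.0)
blue [618.  78.] 2666 top z 32.7 ([534.8, 263.0], 76.0, 48.8, 7.7)
blue [321. 281.] 18365 top z 336.1 ([649.4, -104.4], 67.1, 58.9, -4.7)
blue [320. 392.] 352 top z 336.4 ([701.5, -108.4], 57.3, 3.0, 85.3)
```

>>> step_arm([
  [1,0,0,0.04,0,0,0],
  [1,0,0,0.04,0,0,0],
  [1,0,0,0.04,0,0,0],
  [1,0,0,0.04,0,0,0],
  [1,0,0,0.04,0,0,0],
  [1,0,0,0.03,0,0,0],
  [1,0,0,0.015,0,0,0],
  [1,0,0,0,0,0,0],
])

```text
time: 11.43
position: [657.1, -104.1, 84.5]
orientation: [-0.128, -3.132, -0.001]
ft_force: [-0.0, 0.1, -0.1]
width: 58.0
```

>>> step_arm([
  [1,0,0,0.006,0,0,0],
  [1,0,0,0.005,0,0,0],
  [1,0,0,0,0,0,0],
  [1,0,0,0,0,0,0],
])

```text
time: 11.77
position: [660.5, -104.6, 79.2]
orientation: [0.127, 3.137, -0.001]
ft_force: [0.8, -0.2, -2.2]
width: 57.9
```

>>> step_arm([
  [1,0,0,0.002,0,0,0],
  [1,0,0,0.001,0,0,0],
  [1,0,0,0,0,0,0],
])

```text
time: 12.02
position: [660.5, -104.6, 76.0]
orientation: [0.126, 3.137, -0.0]
ft_force: [-0.9, 0.8, 4.1]
width: 57.8
```

>>> step_arm([
  [0.25,0,0,0,0,0,0],
  [0.25,0,0,0,0,0,0],
  [0.25,0,0,0,0,0,0],
  [0.25,0,0,-0.02,0,0,0],
  [0.25,0,0,-0.04,0,0,0],
  [0.25,0,0,-0.04,0,0,0],
  [0.25,0,0,-0.04,0,0,0],
  [0,0,0,0,0,0,0],
])

```text
time: 12.68
position: [664.1, -104.7, 223.8]
orientation: [0.126, 3.125, -0.002]
ft_force: [1.3, -0.3, 1.3]
width: 73.5
```

>>> step_arm([
  [0,0,0,0,0,0,7.1],
  [0,0,0,0,0,0,7.1],
  [0,0,0,0,0,0,7.1],
  [0,0,0,0,0,0,7.1],
  [0,0,0,0,0,0,7.1],
  [0,0,0,0,0,0,7.1],
  [0,0,0,0,0,0,7.1],
])

```text
time: 13.27
position: [659.5, -104.4, 214.2]
orientation: [-1.442, -2.791, 0.0]
ft_force: [0.7, -0.1, -0.5]
width: 92.2
```

>>> step_arm([
  [0,0,0,0,0,0,7.1],
  [0,0,0,0,0,0,7.1],
  [0,0,0,0,0,0,7.1],
  [0,0,0,0,0,0,7.1],
  [0,0,0,0,0,0,7.1],
  [0,0,0,0,0,0,4.8],
  [0,0,0,0,0,0,0],
  [0,0,0,0,0,0,0],
])

```text
time: 13.93
position: [659.5, -104.2, 214.2]
orientation: [-2.306, -2.134, 0.001]
ft_force: [0.6, -0.4, -0.0]
width: 91.9
```

```bash
cat >> h.py <<'E'
def blues(im,lim=300):
    P=cloud(im);C=im["color"].astype(int);r,g,b=C[...,0],C[...,1],C[...,2]
    m=((b>r+40)&(b>g+25)&(im["depth"]>0)).astype(np.uint8)
    k,l,st,ce=cv2.connectedComponentsWithStats(m)
    for t in range(1,k):
        if st[t,4]>lim:
            q=P[l==t];hi=np.percentile(q[:,2],99);top=q[q[:,2]>hi-6];print("blue",ce[t].round(),st[t,4],"top z",hi.round(1),rect(top))
def state():
    s=arm.get_obs();M=R.from_rotvec(s["orientation"]).as_matrix()
    print("t",round(s["time"],1),"pos",s["position"].round(1),"w",round(s["width"],1),"q",s["joint_pos"].round(2),"F",s["ft_force"].round(1),"yawY",np.degrees(np.arctan2(M[1,1],M[0,1])).round(2),M.round(3).tolist())
E
python3 - <<'E'
from h import *
state();im=take("wrist");save("c5",im["color"]);blues(im)
E
```

```text
t 13.9 pos [ 659.5 -104.2  214.2] w 91.9 q [ 0.02  0.52  0.13  1.59 -0.07  1.04  0.09] F [ 0.6 -0.4 -0. ] yawY -4.44 [[0.077, 0.997, -0.0], [0.997, -0.077, -0.0], [-0.0, -0.0, -1.0]]
blue [322. 233.] 6827 top z 79.0 ([660.6, -105.3], 86.9, 58.8, -4.8)
```

View pics/c5.png

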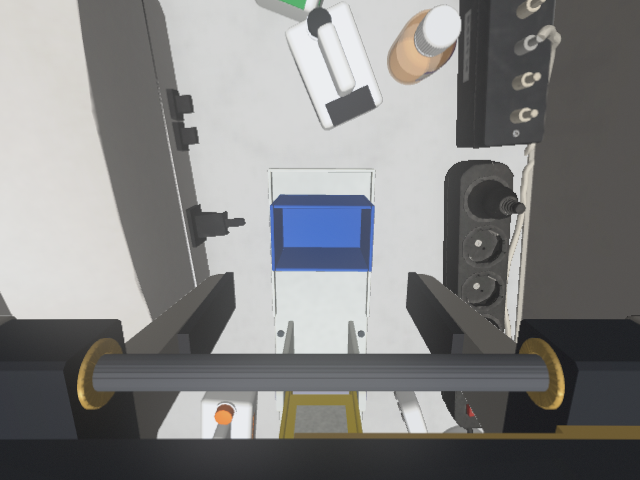

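>>> step_arm([
  [0,-0.001,0.0012,0.03,0,0,0],
  [0,0,0,0.04,0,0,0],
  [0,0,0,0.03,0,0,0],
  [0,0,0,0.006,0,0,0],
  [0,0,0,0,0,0,0],
])

```text
time: 14.4
position: [659.8, -105.5, 106.9]
orientation: [-2.306, -2.13, 0.003]
ft_force: [0.2, -0.0, 0.6]
width: 91.9
```

>>> step_arm([
  [0,0,0,0.005,0,0,0],
  [0,0,0,0.003,0,0,0],
  [0,0,0,0,0,0,0],
])

```text
time: 14.65
position: [661.3, -105.7, 101.7]
orientation: [2.308, 2.13, 0.002]
ft_force: [-0.6, 0.2, 0.4]
width: 92.0
```

```bash
python3 - <<'E'
from h import *
state();im=take("wrist");blues(im)
E
```

```text
t 14.7 pos [ 661.3 -105.7  101.7] w 92.0 q [ 0.03  0.65  0.11  1.65 -0.09  0.84  0.1 ] F [-0.6  0.2  0.4] yawY -4.59 [[0.08, 0.997, 0.002], [0.997, -0.08, -0.0], [-0.0, 0.002, -1.0]]
blue [321. 276.] 18832 top z 78.9 ([660.8, -105.1], 87.1, 58.7, -4.8)
```

>>> step_arm([
  [0,0,0,0.004,0,0,0],
  [0,0,0,0.003,0,0,0],
  [0,0,0,0,0,0,0],
])

```text
time: 14.95
position: [660.4, -105.4, 93.2]
orientation: [-2.308, -2.13, 0.001]
ft_force: [-0.1, 0.8, -0.7]
width: 92.0
```

>>> step_arm([
  [0,0,0,0.005,0,0,0],
  [0,0,0,0.007,0,0,0],
  [0,0,0,0.007,0,0,0],
  [1,0,0,0,0,0,0],
  [1,0,0,0,0,0,0],
  [1,0,0,0,0,0,0],
])

```text
time: 15.45
position: [660.5, -105.6, 74.2]
orientation: [-2.308, -2.13, 0.001]
ft_force: [0.4, -0.0, -0.9]
width: 87.0
```

>>> step_arm([
  [1,0,0,-0.005,0,0,0],
  [1,-0.007,-0.0003,0,0,0,0],
  [1,-0.007,-0.0003,0,0,0,0],
  [1,0,0,0.004,0,0,0],
  [1,0,0,0.001,0,0,0],
  [0,0,0,0,0,0,0],
  [0,0,0,0,0,0,0],
])

```text
time: 16.03
position: [659.0, -119.2, 74.5]
orientation: [-2.308, -2.13, -0.0]
ft_force: [0.1, -0.5, -0.3]
width: 91.9
```

>>> step_arm([
  [0,0,0,-0.01,0,0,0],
  [0,0,0,-0.02,0,0,0],
  [0,0,0,-0.04,0,0,0],
  [0,0,0,-0.04,0,0,0],
  [0,0,0,-0.04,0,0,0],
  [0,0,0,-0.04,0,0,0],
  [0,0,0,-0.04,0,0,0],
  [0,0,0,0,0,0,0],
])

```text
time: 16.7
position: [662.8, -120.0, 315.8]
orientation: [2.299, 2.122, 0.017]
ft_force: [0.8, 0.4, 1.5]
width: 91.4
```

>>> step_arm([
  [0,0,0,-0.04,0,0,0],
  [0,0,0,-0.04,0,0,0],
  [0,0,0,-0.04,0,0,0],
  [0,-0.039,-0.002,0,0,0,0],
  [0,-0.039,-0.002,0,0,0,0],
  [0,-0.039,-0.002,0,0,0,0],
  [0,-0.039,-0.002,0,0,0,0],
  [0,0,0,0,0,0,0],
])

```text
time: 17.37
position: [634.7, -284.5, 425.1]
orientation: [2.319, 2.114, -0.008]
ft_force: [-1.6, -0.4, 0.7]
width: 91.6
```

```bash
python3 - <<'E'
from h import *
state();im=take("wrist");save("c6",im["color"]);blues(im)
P=cloud(im);ok=im["depth"]>0
# frame of hopper
a=np.radians(-4.7);hy=np.array([np.cos(a),np.sin(a)]);hx=np.array([hy[1],-hy[0]])
piv=np.array([658.8,-119.2])+115*hx;print("pivot",piv)
D=P[...,:2]-piv;HX=D@hx;HY=D@hy
m=ok&(abs(HY)<60)&(HX>-60)&(HX<140)&(P[...,2]>60)&(P[...,2]<300)
C=im["color"].astype(int);sat=C.max(2)-C.min(2)
for x in range(-60,130,8):
    for nm,mm in(("yel",sat>60),("grey",sat<=60)):
        s=m&mm&(abs(HX-x)<4)
        if s.sum()>6:print(x,nm,s.sum(),"hy",np.percentile(HY[s],[2,98]).round(),"z",np.percentile(P[...,2][s],[2,50,98]).round())
for d in finder.landmark_of("wrist","bin_bar")+finder.landmark_of("wrist","hopper_pivot"):
    c=d["centre"];p=onz(im,c,245)[0];print(d["p"],c,p.round(),((p[:2]-piv)@hx).round(1))
E
```

```text
t 17.4 pos [ 634.7 -284.5  425.1] w 91.6 q [ 0.23  0.44  0.21  1.23 -0.09  1.47  0.34] F [-1.6 -0.4  0.7] yawY -5.31 [[0.093, 0.996, -0.001], [0.996, -0.093, -0.006], [-0.006, -0.001, -1.0]]
blue [10. 24.] 953 top z 204.0 ([363.3, -70.6], 36.3, 26.1, 82.5)
blue [326.  77.] 3205 top z 79.5 ([658.4, -120.5], 86.7, 58.3, -5.4)
pivot [ 649.37707151 -233.81329948]
-28 yel 9 hy [-26.  26.] z [245. 246. 247.]
-28 grey 138 hy [-23.  24.] z [243. 244. 246.]
-20 yel 53 hy [-26.  27.] z [245. 246. 248.]
-20 grey 475 hy [-23.  23.] z [243. 245. 246.]
-12 yel 52 hy [-27.  27.] z [245. 247. 248.]
-12 grey 489 hy [-35.  23.] z [116. 246. 247.]
-4 yel 53 hy [-26.  27.] z [245. 247. 248.]
-4 grey 491 hy [-36.  23.] z [118. 246. 248.]
4 yel 43 hy [-26.  27.] z [245. 247. 248.]
4 grey 495 hy [-36.  23.] z [119. 247. 249.]
12 yel 40 hy [-26.  27.] z [245. 247. 248.]
12 grey 476 hy [-34.  24.] z [117. 248. 249.]
20 yel 39 hy [-26.  26.] z [245. 247. 249.]
20 grey 454 hy [-35.  24.] z [105. 248. 250.]
28 yel 33 hy [-26.  27.] z [246. 247. 249.]
28 grey 469 hy [-24.  23.] z [247. 249. 251.]
36 yel 34 hy [-26.  27.] z [245. 247. 250.]
36 grey 432 hy [-24.  24.] z [248. 250. 251.]
44 yel 33 hy [-26.  27.] z [246. 247. 250.]
44 grey 465 hy [-31.  24.] z [145. 251. 252.]
52 yel 35 hy [-26.  27.] z [245. 247. 252.]
52 grey 440 hy [-35.  24.] z [123. 251. 253.]
60 yel 32 hy [-25.  27.] z [245. 246. 253.]
60 grey 287 hy [-35.  24.] z [123. 252. 253.]
68 yel 32 hy [-26.  27.] z [245. 246. 248.]
68 grey 392 hy [-34.  34.] z [124. 245. 249.]
76 grey 489 hy [-33.  33.] z [212. 249. 251.]
0.67 [330.8, 247.2] [ 643. -307.  245.] 73.4
```

View pics/c6.png

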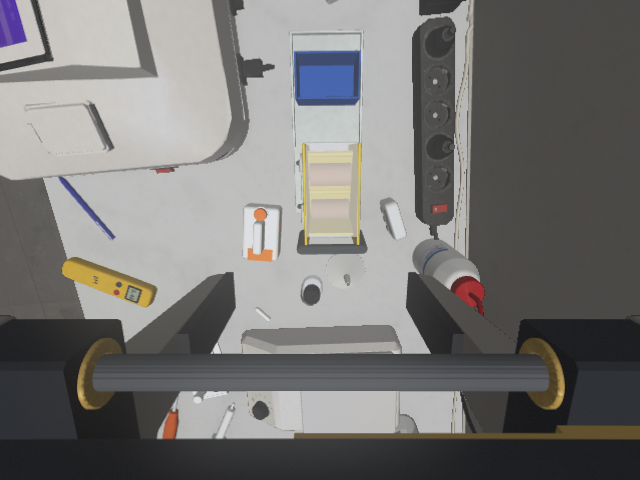

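```bash
python3 - <<'E'
from h import *
im=take("side");a=im["color"][235:365,345:475];b=take("scene")["color"][140:240,300:400]
save("d1",np.hstack([cv2.resize(a,(400,400),interpolation=cv2.INTER_CUBIC),cv2.resize(b,(400,400),interpolation=cv2.INTER_CUBIC)]))
P=cloud(im);a=np.radians(-4.7);hy=np.array([np.cos(a),np.sin(a)]);hx=np.array([hy[1],-hy[0]]);piv=np.array([649.4,-233.8])
D=P[...,:2]-piv;HX=D@hx;HY=D@hy
m=(im["depth"]>0)&(abs(HY)<45)&(HX>0)&(HX<140)&(P[...,2]>100)&(P[...,2]<280)
for z in range(110,270,8):
    row=[]
    for y in range(-40,41,10):
        s=m&(abs(P[...,2]-z)<4)&(abs(HY-y)<5);row.append("%4d"%np.median(HX[s]) if s.sum()>0 else "   .")
    print(z,*row)
E
```

```text
110   36   11   68   69   68   68   71   70    .
118   31   67   68   69   68   67   68   69   71
126   67   13    .   65   70    .    .   63   72
134    .   47   63   60   58   58   62    .    .
142    .   41   61   54   56   56   61    .    .
150    .   41   57   58   58   59   65   75    .
158    .   42   59   59   58   59   64    .    .
166    .   42   59   62   60   61   62   73    .
174    .   46   63   63   63   62   64   76    .
182    .   42   64   62   63   62   62   75    .
190    .   36   65   64   62   63   63   73    .
198   72   52   66   65   16   17   47   72    .
206   70   72   67   66   66   66   45   74    .
214   76   38    .   72    .   73   55   74    .
222   74   36    .    .    .    .   58   76    .
230   76   34    .    .    .    .   61   76    .
238   72   47   76    .   76   76   69   77    .
246   75   49   32   36   43   35   52   76    .
254    .   43   52   53   52   50   50    .    .
262    .    .    .    .    .    .    .    .    .
```

View pics/d1.png

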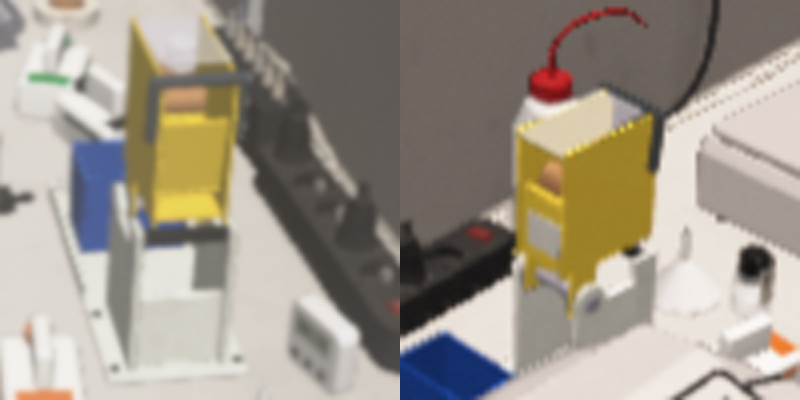

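>>> step_arm([
  [1,-0.03,0.005,0,0,0,0],
  [1,-0.0295,0.0055,0,0,0,0],
  [1,0,0,0.04,0,0,0],
  [1,0,0,0.04,0,0,0],
  [1,0,0,0.02,0,0,0],
  [1,0,0,0,0,0,0],
  [1,0,0,0,0,0,0],
  [1,0,0,0,0,0,0],
])

```text
time: 18.28
position: [645.6, -333.7, 327.1]
orientation: [2.305, 2.13, 0.002]
ft_force: [0.0, -0.0, 0.9]
width: 40.6
```

```bash
python3 - <<'E'
from h import *
state();s=arm.get_obs();a=np.radians(-4.7);hy=np.array([np.cos(a),np.sin(a)]);hx=np.array([hy[1],-hy[0]]);piv=np.array([649.4,-233.8])
d=s["position"][:2]-piv;print(d@hx,d@hy)
E
```

```text
t 18.3 pos [ 645.6 -333.7  327.1] w 40.6 q [ 0.3   0.54  0.21  1.3  -0.11  1.31  0.43] F [ 0.  -0.   0.9] yawY -4.5 [[0.078, 0.997, 0.003], [0.997, -0.078, -0.001], [-0.001, 0.003, -1.0]]
99.90059497009936 4.414908107394649
```

>>> step_arm([
  [1,-0.01,-0.004,0,0,0,0],
  [1,0,0,0.03,0,0,0],
  [1,0,0,0.03,0,0,0],
  [1,0,0,0.012,0,0,0],
  [1,0,0,0,0,0,0],
  [1,0,0,0,0,0,0],
])

```text
time: 18.78
position: [639.8, -344.6, 253.8]
orientation: [2.308, 2.13, 0.0]
ft_force: [1.5, 0.6, 0.1]
width: 1.2
```

>>> step_arm([
  [1,0.006,0,0,0,0,0],
  [1,0.006,0,0,0,0,0],
  [1,0.006,0,0,0,0,0],
  [1,0.006,0,-0.001,0,0,0],
  [1,0.006,0,-0.002,0,0,0],
  [1,0.006,0,-0.002,0,0,0],
  [1,0.006,0,-0.002,0,0,0],
])

```text
time: 19.37
position: [643.0, -301.8, 260.4]
orientation: [2.308, 2.13, 0.0]
ft_force: [0.5, -2.1, 0.4]
width: 0.3
```

>>> step_arm([
  [1,0.006,0,-0.002,0,0,0],
  [1,0.006,0,-0.001,0,0,0],
  [1,0.006,0,-0.001,0,0,0],
  [1,0.006,0,-0.001,0,0,0],
  [1,0.006,0,-0.001,0,0,0],
  [1,0.006,0,-0.001,0,0,0],
  [1,0.006,0,-0.001,0,0,0],
])

```text
time: 19.95
position: [646.1, -259.5, 267.4]
orientation: [-2.308, -2.13, 0.0]
ft_force: [-0.2, 1.6, -0.7]
width: 0.4
```

>>> step_arm([
  [1,0.006,0,0,0,0,0],
  [1,0.006,0,0,0,0,0],
  [1,0.006,0,0,0,0,0],
  [1,0.006,0,0,0,0,0],
  [1,0.006,0,0,0,0,0],
  [1,0.006,0,0,0,0,0],
  [1,0,0,0,0,0,0],
  [1,0,0,0,0,0,0],
])

```text
time: 20.62
position: [649.2, -223.9, 267.6]
orientation: [-2.308, -2.131, -0.0]
ft_force: [0.5, -0.7, -0.9]
width: 0.2
```

>>> step_arm([
  [1,0,0,0,0,0,0],
  [1,0,0,0,0,0,0],
  [1,0,0,0,0,0,0],
  [1,0,0,0,0,0,0],
  [1,0,0,-0.03,0,0,0],
  [1,0,0,-0.03,0,0,0],
  [1,0,0,-0.03,0,0,0],
  [1,0,0,0,0,0,0],
])

```text
time: 21.28
position: [651.2, -225.7, 364.9]
orientation: [2.302, 2.123, 0.009]
ft_force: [0.2, -1.0, 1.2]
width: 0.5
```

```bash
python3 - <<'E'
from h import *
state();
w=take("wrist")["color"]
a=take("side")["color"][235:365,345:475]
save("d2",np.hstack([cv2.resize(a,(400,400),interpolation=cv2.INTER_CUBIC),cv2.resize(w[100:480,130:510],(400,400))]))
E
```

```text
t 21.3 pos [ 651.2 -225.7  364.9] w 0.5 q [ 0.15  0.44  0.19  1.36 -0.09  1.33  0.27] F [ 0.2 -1.   1.2] yawY -4.62 [[0.081, 0.997, 0.011], [0.997, -0.081, -0.003], [-0.002, 0.011, -1.0]]
```

View pics/d2.png

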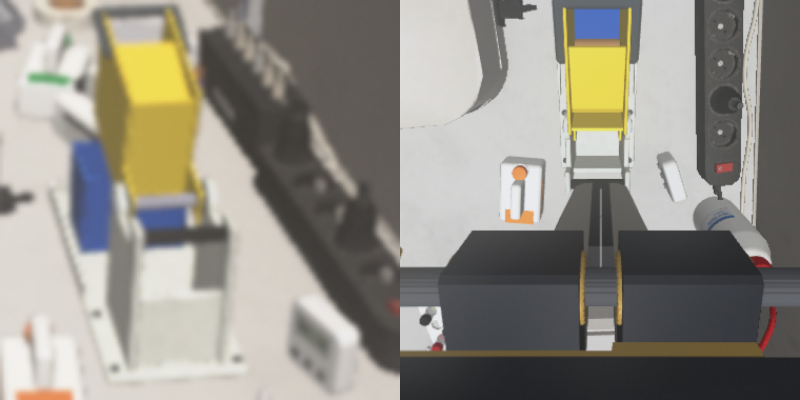

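>>> step_arm([
  [1,0.039,0,0,0,0,0],
  [1,0.039,0,0,0,0,0],
  [1,0.039,0,0,0,0,0],
  [1,0.04,0,0,0,0,0],
  [1,0,0,0,0,0,0],
  [1,0,0,0,0,0,0],
  [1,0,0,0,0,0,0],
  [1,0,0,0,0,0,0],
])

```text
time: 22.05
position: [661.1, -70.1, 356.7]
orientation: [-2.312, -2.127, 0.003]
ft_force: [0.4, 0.1, -0.1]
width: 0.2
```

>>> step_arm([
  [1,0,0,0,0,0,0],
  [1,0,0,0,0,0,0],
  [1,0,0,0,0,0,0],
  [1,0,0,0,0,0,0],
  [1,0,0,0,0,0,0],
  [1,0,0,0,0,0,0],
  [1,0,0,0,0,0,0],
  [1,0,0,0,0,0,0],
])

```text
time: 22.72
position: [661.6, -68.0, 357.6]
orientation: [2.309, 2.131, 0.0]
ft_force: [-0.7, 0.5, 0.2]
width: 0.3
```

```bash
python3 - <<'E'
from h import *
state();im=take("wrist");w=im["color"]
P=cloud(im);a=np.radians(-4.7);hy=np.array([np.cos(a),np.sin(a)]);hx=np.array([hy[1],-hy[0]]);piv=np.array([649.4,-233.8])
D=P[...,:2]-piv;HX=D@hx;HY=D@hy
m=(im["depth"]>0)&(abs(HY)<40)&(HX>-190)&(HX<0)&(P[...,2]>60)&(P[...,2]<290)
for x in range(-170,0,8):
    s=m&(abs(HX-x)<4)
    if s.sum()>6:print(x,s.sum(),"hy",np.percentile(HY[s],[2,98]).round(),"z",np.percentile(P[...,2][s],[2,50,98]).round())
a=take("side")["color"][235:365,345:475]
save("d3",np.hstack([cv2.resize(a,(400,400),interpolation=cv2.INTER_CUBIC),cv2.resize(w[60:440,130:510],(400,400))]))
E
```

```text
t 22.7 pos [661.6 -68.  357.6] w 0.3 q [-0.05  0.41  0.15  1.43 -0.06  1.31  0.02] F [-0.7  0.5  0.2] yawY -4.6 [[0.08, 0.997, 0.0], [0.997, -0.08, -0.0], [-0.0, 0.0, -1.0]]
-146 268 hy [-37.  38.] z [ 62.  76. 171.]
-138 1616 hy [-30.  30.] z [ 77. 162. 196.]
-130 427 hy [-33.  34.] z [166. 196. 197.]
-122 192 hy [-34.  34.] z [121. 193. 195.]
-114 150 hy [-34.  35.] z [100. 192. 194.]
-106 79 hy [-34.  35.] z [124. 190. 192.]
-98 28 hy [-34.  35.] z [102. 187. 190.]
-90 95 hy [-24.  25.] z [ 77.  98. 105.]
-82 34 hy [-23.  23.] z [76. 78. 79.]
-26 7 hy [-1. -0.] z [168. 171. 174.]
```

View pics/d3.png

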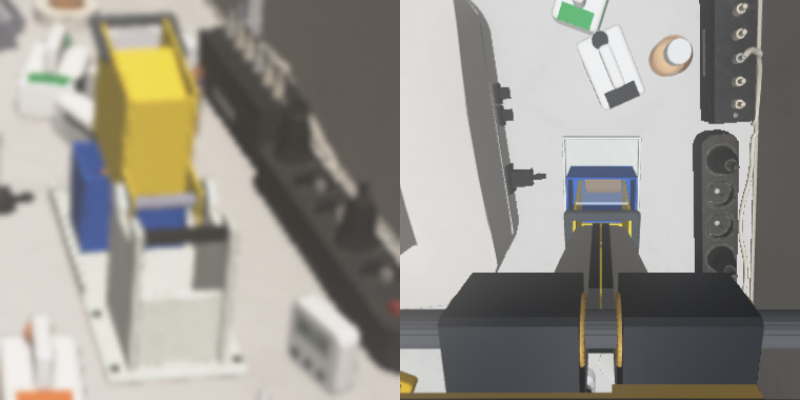

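>>> step_arm([
  [1,0,0,0.04,0,0,0],
  [1,0,0,0.04,0,0,0],
  [1,0,0,0.04,0,0,0],
  [1,0,0,0.027,0,0,0],
  [1,0,0,0,0,0,0],
  [1,-0.009,0,0,0,0,0],
  [1,-0.007,0,0,0,0,0],
  [1,0,0,0,0,0,0],
])

```text
time: 23.48
position: [661.7, -86.1, 213.7]
orientation: [2.309, 2.125, 0.005]
ft_force: [-0.6, 0.8, -0.1]
width: 0.3
```

>>> step_arm([
  [1,-0.006,0,-0.003,0,0,0],
  [1,-0.007,0,-0.0085,0,0,0],
  [1,-0.007,0,-0.0085,0,0,0],
  [1,-0.007,0,-0.0085,0,0,0],
  [1,-0.0065,0,-0.006,0,0,0],
  [1,-0.0065,0,-0.005,0,0,0],
])

```text
time: 23.98
position: [658.6, -121.8, 253.6]
orientation: [2.306, 2.132, 0.009]
ft_force: [0.7, 7.2, 5.0]
width: 0.5
```

>>> step_arm([
  [1,-0.0063,0,-0.0035,0,0,0],
  [1,-0.0063,0,-0.0035,0,0,0],
  [1,-0.0063,0,-0.0035,0,0,0],
  [1,-0.0072,0,-0.0035,0,0,0],
  [1,-0.0072,0,-0.0035,0,0,0],
  [1,-0.0072,0,-0.003,0,0,0],
  [1,-0.0072,0,-0.003,0,0,0],
])

```text
time: 24.57
position: [654.1, -170.8, 276.0]
orientation: [2.308, 2.131, 0.005]
ft_force: [-0.2, 6.3, 11.0]
width: 0.4
```

>>> step_arm([
  [1,-0.0077,0,-0.002,0,0,0],
  [1,-0.0077,0,-0.002,0,0,0],
  [1,-0.0077,0,-0.002,0,0,0],
  [1,-0.0077,0,-0.002,0,0,0],
])

```text
time: 24.9
position: [651.5, -202.6, 285.7]
orientation: [2.307, 2.129, 0.004]
ft_force: [-3.5, 4.8, 14.4]
width: 0.4
```

>>> step_arm([
  [1,-0.0077,0,-0.0012,0,0,0],
  [1,-0.0077,0,-0.0008,0,0,0],
  [1,-0.0077,0,0,0,0,0],
  [1,-0.0077,0,0,0,0,0],
])

```text
time: 25.23
position: [648.8, -236.1, 288.6]
orientation: [2.306, 2.124, 0.002]
ft_force: [-3.1, 0.0, 16.9]
width: 0.3
```

>>> step_arm([
  [1,-0.0077,0,0.0005,0,0,0],
  [1,-0.0077,0,0.001,0,0,0],
  [1,-0.0077,0,0.002,0,0,0],
  [1,-0.0077,0,0.002,0,0,0],
])

```text
time: 25.57
position: [645.9, -270.2, 284.3]
orientation: [2.305, 2.119, -0.002]
ft_force: [-4.7, -4.0, 20.7]
width: 0.4
```

>>> step_arm([
  [1,-0.006,0,0,0,0,0],
  [1,0,0,0,0,0,0],
  [1,0,0,-0.03,0,0,0],
  [1,0,0,-0.04,0,0,0],
  [1,0,0,-0.03,0,0,0],
  [1,0,0,0,0,0,0],
  [1,0,0,0,0,0,0],
  [1,0,0,0,0,0,0],
])

```text
time: 26.23
position: [644.3, -270.9, 377.1]
orientation: [-2.31, -2.128, 0.003]
ft_force: [-0.1, -0.1, -0.9]
width: 0.4
```

>>> step_arm([
  [0.5,0.03,0,0,0,0,0],
  [0,0.03,0,0,0,0,0],
  [0,0.03,0,0,0,0,0],
  [0,0.03,0,0,0,0,0],
  [0,0.03,0,0,0,0,0],
  [0,0,0,0,0,0,0],
])

```text
time: 26.73
position: [657.6, -111.9, 375.7]
orientation: [-2.295, -2.138, -0.0]
ft_force: [0.7, 0.8, -0.3]
width: 38.0
```

```bash
python3 - <<'E'
from h import *
state();im=take("wrist");w=im["color"]; blues(im)
P=cloud(im);a=np.radians(-4.7);hy=np.array([np.cos(a),np.sin(a)]);hx=np.array([hy[1],-hy[0]]);piv=np.array([649.4,-233.8])
D=P[...,:2]-piv;HX=D@hx;HY=D@hy
m=(im["depth"]>0)&(abs(HY)<40)&(HX>-190)&(HX<120)&(P[...,2]>130)&(P[...,2]<300)
for x in range(-60,120,12):
    s=m&(abs(HX-x)<6)
    if s.sum()>6:print(x,s.sum(),"z",np.percentile(P[...,2][s],[2,50,98]).round())
for d in finder.landmark_of("wrist","bin_cork_1_center"):print("cork",round(d["p"],2),np.round(d["centre"]),bydepth(im,d["centre"]).round())
a=take("side")["color"][235:365,345:475]
save("d4",np.hstack([cv2.resize(a,(400,400),interpolation=cv2.INTER_CUBIC),cv2.resize(w[60:360,170:470],(400,400))]))
E
```

```text
t 26.7 pos [ 657.6 -111.9  375.7] w 38.0 q [ 0.02  0.41  0.14  1.39 -0.06  1.35  0.09] F [ 0.7  0.8 -0.3] yawY -4.06 [[0.071, 0.997, -0.004], [0.997, -0.071, 0.004], [0.004, -0.004, -1.0]]
blue [  5. 207.] 524 top z 202.5 ([360.8, -62.4], 54.0, 19.9, 86.8)
blue [322. 214.] 2380 top z 79.4 ([659.2, -120.1], 86.0, 58.5, -5.1)
-24 1924 z [135. 186. 246.]
-12 537 z [161. 194. 246.]
0 356 z [181. 183. 195.]
12 105 z [176. 182. 183.]
24 539 z [246. 249. 250.]
36 662 z [246. 250. 251.]
48 660 z [246. 251. 252.]
60 371 z [204. 251. 253.]
72 497 z [203. 236. 246.]
cork 0.63 [325. 202.] [[ 663. -107.   59.]]
```

View pics/d4.png

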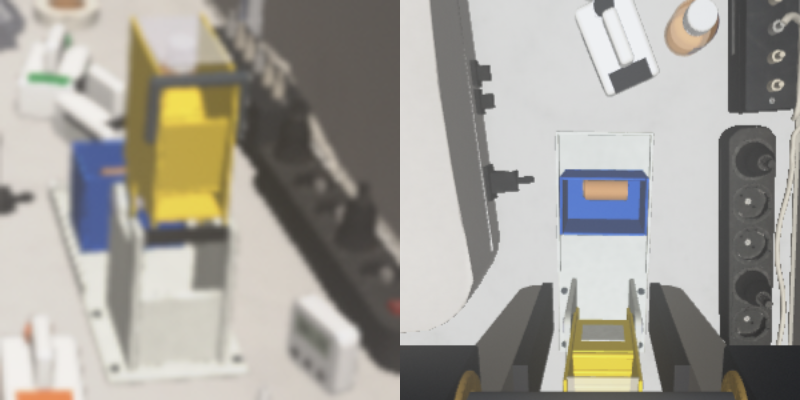

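>>> step_arm([
  [0,-0.008,0.002,0.03,0,0,0],
  [0,0,0,0.04,0,0,0],
  [0,0,0,0.04,0,0,0],
  [0,0,0,0.04,0,0,0],
  [0,0,0,0.04,0,0,0],
  [0,0,0,0.04,0,0,0],
  [0,0,0,0.03,0,0,0],
  [0,0,0,0,0,0,0],
])

```text
time: 27.55
position: [653.1, -129.8, 110.0]
orientation: [-2.305, -2.121, 0.016]
ft_force: [-0.5, 0.7, -0.3]
width: 92.2
```

>>> step_arm([
  [0,0,0,0,0,0,0],
])

```text
time: 27.63
position: [657.2, -130.0, 116.3]
orientation: [-2.309, -2.126, 0.006]
ft_force: [-0.2, 0.7, 0.5]
width: 92.0
```

```bash
python3 - <<'E'
from h import *
for i in range(3):
    state();im=take("wrist");blues(im)
E
```

```text
t 27.6 pos [ 657.2 -130.   116.3] w 92.0 q [ 0.06  0.63  0.12  1.64 -0.09  0.88  0.13] F [-0.2  0.7  0.5] yawY -4.74 [[0.083, 0.997, -0.005], [0.997, -0.083, -0.001], [-0.001, -0.005, -1.0]]
blue [321. 256.] 12604 top z 79.0 ([658.8, -119.8], 87.1, 58.1, -4.8)
t 27.7 pos [ 659.  -129.9  118.7] w 92.0 q [ 0.06  0.63  0.12  1.64 -0.09  0.88  0.13] F [ 0.5 -0.4  0.5] yawY -4.71 [[0.082, 0.997, 0.0], [0.997, -0.082, -0.001], [-0.001, 0.0, -1.0]]
blue [318. 256.] 12307 top z 79.0 ([658.8, -120.0], 87.1, 58.5, -4.7)
t 27.7 pos [ 660.  -129.6  120.1] w 91.8 q [ 0.06  0.63  0.12  1.64 -0.09  0.87  0.13] F [-0.3 -0.5 -0.1] yawY -4.68 [[0.082, 0.997, 0.003], [0.997, -0.082, -0.001], [-0.001, 0.003, -1.0]]
blue [316. 255.] 12080 top z 79.0 ([658.8, -119.9], 87.3, 58.3, -4.6)
```

>>> step_arm([
  [0,0.0097,-0.001,0.01,0,0,0],
  [0,0,0,0,0,0,0],
  [0,0,0,0,0,0,0],
  [0,0,0,0,0,0,0],
])

```text
time: 28.12
position: [658.8, -117.8, 108.7]
orientation: [2.307, 2.131, 0.001]
ft_force: [-0.7, -0.1, 0.3]
width: 91.6
```

```bash
python3 - <<'E'
from h import *
for i in range(2):
    state();im=take("wrist");blues(im)
E
```

```text
t 28.1 pos [ 658.8 -117.8  108.7] w 91.6 q [ 0.04  0.64  0.12  1.65 -0.09  0.85  0.12] F [-0.7 -0.1  0.3] yawY -4.55 [[0.079, 0.997, 0.001], [0.997, -0.079, -0.0], [-0.0, 0.001, -1.0]]
blue [320. 278.] 14245 top z 78.9 ([658.8, -120.1], 87.1, 59.1, -4.6)
t 28.2 pos [ 658.8 -118.2  108.6] w 91.9 q [ 0.04  0.64  0.12  1.65 -0.09  0.85  0.12] F [ 1.1 -0.3  1.2] yawY -4.58 [[0.08, 0.997, 0.001], [0.997, -0.08, -0.0], [-0.0, 0.001, -1.0]]
blue [320. 277.] 14154 top z 78.9 ([658.8, -119.9], 87.2, 58.5, -4.7)
```

>>> step_arm([
  [0,-0.0015,0,0.004,0,0,0],
  [0,0,0,0.004,0,0,0],
  [0,0,0,0.004,0,0,0],
  [0,0,0,0.003,0,0,0],
  [0,0,0,0,0,0,0],
])

```text
time: 28.63
position: [657.8, -119.8, 91.9]
orientation: [-2.308, -2.129, 0.002]
ft_force: [0.1, -0.4, -0.6]
width: 91.6
```

>>> step_arm([
  [0,0,0,0.008,0,0,0],
  [0,0,0,0.01,0,0,0],
  [0,0,0,0.002,0,0,0],
  [1,0,0,0,0,0,0],
  [1,0,0,0,0,0,0],
  [1,0,0,0,0,0,0],
  [1,0,0,0,0,0,0],
])

```text
time: 29.22
position: [658.5, -119.8, 73.3]
orientation: [2.309, 2.13, 0.0]
ft_force: [-0.2, -0.2, -1.4]
width: 86.7
```

>>> step_arm([
  [1,0,0,-0.02,0,0,0],
  [1,0,0,-0.035,0,0,0],
  [1,0,0,-0.04,0,0,0],
  [1,0,0,-0.04,0,0,0],
  [1,0,0,-0.04,0,0,0],
  [1,0,0,-0.04,0,0,0],
  [1,0,0,-0.035,0,0,0],
  [1,0,0,-0.017,0,0,0],
])

```text
time: 29.88
position: [659.8, -120.2, 346.5]
orientation: [2.304, 2.126, 0.009]
ft_force: [-0.1, -0.5, -1.2]
width: 86.8
```

>>> step_arm([
  [1,0.016,-0.006,0,0,0,0],
  [1,0.03,-0.0125,0,0,0,0],
  [1,0.031,-0.0128,0,0,0,0],
  [1,0.031,-0.0128,0,0,0,0],
  [1,0.031,-0.0128,0,0,0,0],
  [1,0.031,-0.0128,0,0,0,0],
  [1,0.031,-0.0128,0,0,0,0],
])

```text
time: 30.47
position: [591.5, 88.5, 340.5]
orientation: [2.309, 2.13, 0.001]
ft_force: [0.7, 0.0, -1.5]
width: 87.0
```

>>> step_arm([
  [1,0.031,-0.0128,0,0,0,0],
  [1,0.031,-0.0128,0,0,0,0],
  [1,0.031,-0.0128,0,0,0,0],
  [1,0.031,-0.0128,0,0,0,0],
  [1,0.031,-0.0128,0,0,0,0],
  [1,0.016,-0.0064,0,0,0,0],
  [1,0,0,0,0,0,-5.65],
  [1,0,0,0,0,0,-5.65],
])

```text
time: 31.13
position: [534.8, 265.2, 340.2]
orientation: [-2.078, -2.356, -0.0]
ft_force: [0.7, -0.1, -2.4]
width: 86.8
```

>>> step_arm([
  [1,0,0,0,0,0,0],
  [1,0,0,0,0,0,0],
  [1,0,0,0,0,0,0],
])

```text
time: 31.38
position: [536.0, 262.8, 340.2]
orientation: [2.091, 2.344, 0.0]
ft_force: [-0.5, -0.6, -0.8]
width: 86.8
```

```bash
python3 - <<'E'
from h import *
state();im=take("wrist");blues(im);save("e1",im["color"])
P=cloud(im)
for d in finder.masks_of("wrist","skid")[:2]:
    v,u=np.nonzero(d["region"]);print(d["p"],"rim plane",rect(onz(im,np.c_[u,v],37)))
for d in finder.masks_of("wrist","pack_1_center")[:5]:
    M=d["region"]&(im["depth"]>0)
    if d["p"]<.2:continue
    B=M&(abs(P[...,2]-40)<6); F=M&(P[...,2]>62)&(P[...,2]<80); print("pack",round(d["p"],2),np.round(d["centre"]),"body",rect(P[B]),"fin",rect(P[F]) if F.sum()>5 else None)
E
```

```text
t 31.4 pos [536.  262.8 340.2] w 86.8 q [-0.47  0.3  -0.06  1.62  0.02  1.23 -0.41] F [-0.5 -0.6 -0.8] yawY 6.51 [[-0.113, 0.994, 0.0], [0.994, 0.113, -0.0], [-0.0, 0.0, -1.0]]
blue [162.  18.] 753 top z 54.9 ([328.7, 464.8], 43.5, 29.3, -12.3)
blue [608. 126.] 669 top z 154.1 ([789.3, 384.6], 56.7, 56.4, -70.7)
blue [325. 281.] 21688 top z 347.5 ([535.0, 267.5], 88.1, 48.7, 6.4)
0.85 rim plane ([559.8, 330.0], 205.1, 173.7, -84.0)
```

>>> step_arm([
  [1,0,0,0.02,0,0,0],
  [1,0,0,0.04,0,0,0],
  [1,0,0,0.04,0,0,0],
  [1,0,0,0.04,0,0,0],
  [1,0,0,0.04,0,0,0],
  [1,0,0,0.035,0,0,0],
  [1,0,0,0.015,0,0,0],
  [1,0,0,0,0,0,0],
])

```text
time: 32.2
position: [533.3, 261.6, 105.7]
orientation: [-2.087, -2.344, 0.012]
ft_force: [-0.8, -0.1, -2.1]
width: 86.7
```

>>> step_arm([
  [1,0,0,0,0,0,0],
  [1,0,0,0.006,0,0,0],
  [1,0,0,0.004,0,0,0],
  [1,0,0,0.002,0,0,0],
  [1,0,0,0,0,0,0],
  [1,0,0,0,0,0,0],
])

```text
time: 32.7
position: [536.2, 263.4, 98.7]
orientation: [2.088, 2.347, 0.001]
ft_force: [0.2, -0.6, -1.6]
width: 86.8
```

>>> step_arm([
  [1,0,0,0.0015,0,0,0],
  [1,0,0,0,0,0,0],
  [0.02,0,0,0,0,0,0],
  [0,0,0,0,0,0,0],
  [0,0,0,0,0,0,0],
  [0,0,0,-0.01,0,0,0],
  [0,0,0,-0.02,0,0,0],
])

```text
time: 33.28
position: [534.4, 262.5, 125.3]
orientation: [-2.087, -2.346, 0.007]
ft_force: [0.6, -0.5, -0.1]
width: 91.8
```

>>> step_arm([
  [0,0,0,-0.04,0,0,0],
  [0,0,0,-0.04,0,0,0],
  [0,0,0,-0.04,0,0,0],
  [0,0,0,-0.04,0,0,0],
  [0,0.02,-0.02,-0.04,0,0,0],
  [0,0,0,0,0,0,0],
  [0,0,0,0,0,0,0],
])

```text
time: 33.87
position: [516.9, 279.8, 324.1]
orientation: [2.084, 2.349, 0.009]
ft_force: [0.2, -0.8, -0.3]
width: 91.7
```

```bash
cat >> h.py <<'E'
def packs(im):
    P=cloud(im);C=im["color"].astype(int)
    hsv=cv2.cvtColor(im["color"],cv2.COLOR_RGB2HSV)
    for d in finder.masks_of("wrist","pack_1_center")[:6]:
        M=d["region"]&(im["depth"]>0)
        if d["p"]<.2:continue
        hi=np.percentile(P[...,2][M],98)  # fin top
        B=M&(abs(P[...,2]-(hi-31))<6); F=M&(P[...,2]>hi-7)
        print("pack",round(d["p"],2),np.round(d["centre"]),"fin top z",hi.round(1),"body",rect(P[B]) if B.sum()>5 else None,"fin",rect(P[F]) if F.sum()>5 else None)
E
python3 - <<'E'
from h import *
state();im=take("wrist");blues(im);save("e2",im["color"]);packs(im)
for d in finder.landmark_of("wrist","bin_cork_1_center"):print("cork",round(d["p"],2),np.round(d["centre"]),bydepth(im,d["centre"]).round())
for d in finder.masks_of("wrist","skid")[:2]:
    v,u=np.nonzero(d["region"]);print(d["p"],"rim plane",rect(onz(im,np.c_[u,v],37)))
E
```

```text
t 33.9 pos [516.9 279.8 324.1] w 91.7 q [-0.49  0.29 -0.07  1.66  0.02  1.18 -0.45] F [ 0.2 -0.8 -0.3] yawY 6.84 [[-0.119, 0.993, 0.005], [0.993, 0.119, 0.003], [0.003, 0.005, -1.0]]
blue [173.  23.] 1011 top z 54.7 ([330.4, 471.7], 44.3, 43.0, -11.5)
blue [617. 153.] 362 top z 154.2 ([778.2, 380.3], 57.0, 33.4, -68.4)
blue [334. 231.] 1522 top z 103.5 ([536.4, 263.0], 86.5, 58.3, 6.6)
pack 0.72 [395. 330.] fin top z 71.5 body ([657.8, 126.6], 82.7, 56.7, 66.6) fin ([619.9, 196.8], 188.8, 32.4, -64.2)
pack 0.58 [337. 242.] fin top z 102.8 body ([536.6, 264.1], 84.6, 56.0, 6.8) fin ([536.6, 263.0], 86.8, 58.3, 6.6)
cork 0.95 [332. 237.] [[536. 251.  56.]]
cork 0.23 [332. 124.] [[520. 385.  30.]]
0.86 rim plane ([559.2, 328.3], 206.3, 172.7, -83.5)
```

View pics/e2.png

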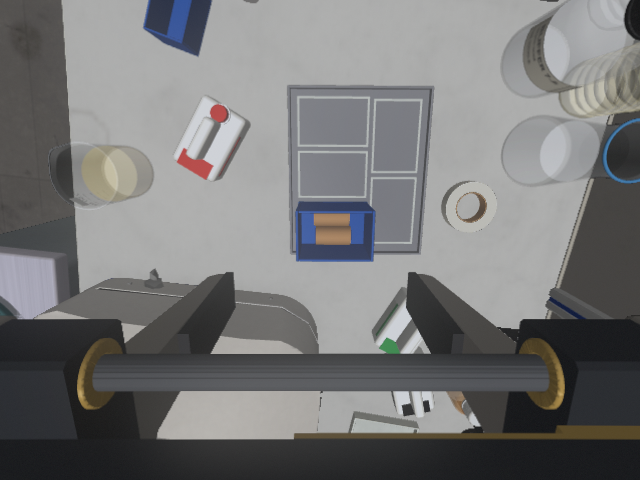

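>>> step_arm([
  [0.3,0.0237,-0.0305,0,0,0,0],
  [0.5,0.0237,-0.0305,0,0,0,0],
  [0.5,0.0237,-0.0305,0,0,0,0],
  [0.5,0.0237,-0.0305,0,0,0,0],
  [0.5,0,0,0,0,0,0],
  [0.5,0,0,0,0,0,0],
  [0.5,0,0,0,0,0,0],
])

```text
time: 34.65
position: [385.5, 357.2, 319.7]
orientation: [2.089, 2.346, -0.003]
ft_force: [0.4, -0.2, -0.1]
width: 47.8
```

```bash
cat >> h.py <<'E'
def fitpack(im,guess,z0=0):
    """pack near guess (xy), underside at z0: body rect at 40, fin at 71, cap side by colour"""
    P=cloud(im);ok=im["depth"]>0;near=ok&(np.hypot(P[...,0]-guess[0],P[...,1]-guess[1])<75)
    F=near&(abs(P[...,2]-z0-70)<5);B=near&(abs(P[...,2]-z0-40)<4);Cp=near&(abs(P[...,2]-z0-51)<3)
    for n,m in(("body",B),("fin",F),("cap",Cp)):
        k,l,st,ce=cv2.connectedComponentsWithStats(m.astype(np.uint8),connectivity=8)
        if n!="body" and k>1: m=l==1+np.argmax(st[1:,4])
        if m.sum()>8: print(n,m.sum(),rect(P[m]),"mean",P[m].mean(0).round(1),"z",np.median(P[...,2][m]).round(1),"rgb",np.median(im["color"][m],axis=0))
E
python3 - <<'E'
from h import *
state();im=take("wrist");save("e3",im["color"]);packs(im);fitpack(im,(383,335))
E
```

```text
t 34.6 pos [385.5 357.2 319.7] w 47.8 q [-0.67  0.19 -0.16  1.8   0.03  1.15 -0.73] F [ 0.4 -0.2 -0.1] yawY 6.65 [[-0.116, 0.993, -0.001], [0.993, 0.116, -0.002], [-0.002, -0.001, -1.0]]
pack 0.44 [462. 221.] fin top z 37.4 body ([572.7, 327.5], 211.8, 191.8, -83.5) fin ([534.4, 326.2], 223.8, 205.4, 6.6)
body 2316 ([374.2, 349.7], 88.8, 57.4, 65.2) mean [372.8 349.   39.9] z 40.0 rgb [227. 229. 232.]
fin 485 ([374.1, 349.5], 50.0, 14.0, 65.0) mean [374.2 350.5  70.3] z 70.5 rgb [222. 223. 225.]
cap 204 ([388.4, 380.3], 18.8, 18.2, -20.7) mean [388.3 380.   51. ] z 51.1 rgb [210.  92.  91.]
```

>>> step_arm([
  [0.5,-0.0062,-0.0121,0,0,0,0],
  [0.5,0,0,0,0,0,6.28],
  [0.5,0,0,0,0,0,6.28],
  [0.5,0,0,0,0,0,6.28],
  [0.5,0,0,0,0,0,6.28],
  [0.5,0,0,0,0,0,6.28],
  [0.5,0,0,0,0,0,0],
])

```text
time: 35.33
position: [374.8, 349.4, 320.2]
orientation: [2.65, 1.687, -0.001]
ft_force: [0.7, 0.2, -0.4]
width: 45.9
```

>>> step_arm([
  [0.5,0,0,0.04,0,0,0],
  [0.5,0,0,0.04,0,0,0],
  [0.5,0,0,0.04,0,0,0],
  [0.5,0,0,0.04,0,0,0],
  [0.5,0,0,0.04,0,0,0],
  [0.5,0,0,0.02,0,0,0],
  [0.5,0,0,0,0,0,0],
  [0.5,0,0,0,0,0,0],
])

```text
time: 36.0
position: [373.8, 349.7, 99.8]
orientation: [2.644, 1.695, -0.004]
ft_force: [0.1, 0.5, 0.4]
width: 46.3
```

```bash
python3 - <<'E'
from h import *
state();im=take("wrist");fitpack(im,(374,349))
E
```

```text
t 36.0 pos [373.8 349.7  99.8] w 46.3 q [-0.73  0.44 -0.1   2.04  0.07  0.67 -1.31] F [0.1 0.5 0.4] yawY -24.67 [[0.417, 0.909, -0.002], [0.909, -0.417, -0.002], [-0.002, -0.001, -1.0]]
body 8375 ([374.0, 349.3], 89.9, 57.5, 65.0) mean [374.9 351.   39.9] z 40.0 rgb [219. 221. 225.]
fin 2120 ([374.3, 349.7], 49.4, 13.9, 64.8) mean [374.9 351.2  70.3] z 70.6 rgb [214. 215. 216.]
cap 923 ([387.9, 379.0], 21.5, 19.8, 60.9) mean [388.2 379.7  51. ] z 51.0 rgb [201.  89.  88.]
```

>>> step_arm([
  [0.5,0.0003,0,0.02,0,0,0],
  [0.5,0,0,0.0115,0,0,0],
  [0.5,0,0,0,0,0,0],
  [1,0,0,0,0,0,0],
  [1,0,0,0,0,0,0],
  [1,0,0,0,0,0,0],
  [1,0,0,0,0,0,0],
])

```text
time: 36.63
position: [374.0, 351.2, 69.9]
orientation: [-2.645, -1.695, -0.002]
ft_force: [0.8, -0.1, 0.0]
width: 21.3
```

>>> step_arm([
  [1,0,0,-0.02,0,0,0],
  [1,0,0,-0.04,0,0,0],
  [1,0,0,-0.04,0,0,0],
  [1,0,0,-0.032,0,0,0],
  [1,0.0194,0.0235,0,0,0,0],
  [1,0.0194,0.0235,0,0,0,0],
  [1,0.0194,0.0235,0,0,0,0],
  [1,0.0194,0.0235,0,0,0,0],
])

```text
time: 37.3
position: [492.6, 382.1, 201.8]
orientation: [2.645, 1.695, 0.001]
ft_force: [-0.1, -0.5, -1.3]
width: 13.6
```

>>> step_arm([
  [1,0.0192,0.0234,0,0,0,0],
  [1,0,0,0,0,0,6.5],
  [1,0,0,0,0,0,6.5],
  [1,0,0,0,0,0,6.5],
  [1,0,0,0,0,0,6.5],
  [1,0,0,0,0,0,6.5],
  [1,0,0,0,0,0,6.5],
  [1,0,0,0,0,0,6.5],
])

```text
time: 37.97
position: [520.4, 389.5, 201.0]
orientation: [3.096, 0.532, -0.001]
ft_force: [-0.4, -1.0, -2.0]
width: 13.8
```

>>> step_arm([
  [1,0,0,0,0,0,6.5],
  [1,0,0,0,0,0,6.4],
  [1,0,0,0,0,0,0],
  [1,0,0,0,0,0,0],
  [1,0,0,0,0,0,0],
])

```text
time: 38.38
position: [520.4, 389.8, 201.0]
orientation: [3.136, 0.194, -0.0]
ft_force: [0.3, 0.1, -0.7]
width: 13.6
```

```bash
python3 - <<'E'
from h import *
state();im=take("wrist");s=arm.get_obs()["position"];fitpack(im,s[:2],s[2]-68)
E
```

```text
t 38.4 pos [520.4 389.8 201. ] w 13.6 q [-0.81  0.5   0.15  1.65 -0.09  1.   -2.07] F [ 0.3  0.1 -0.7] yawY -82.93 [[0.992, 0.123, -0.0], [0.123, -0.992, -0.0], [-0.0, 0.0, -1.0]]
body 129 ([526.6, 393.9], 41.7, 26.3, -31.7) mean [542.6 391.7 174.1] z 174.7 rgb [155. 154. 154.]
fin 311 ([525.2, 380.3], 24.6, 12.7, -31.3) mean [530.6 377.5 203. ] z 203.0 rgb [104. 103. 102.]
cap 1716 ([522.6, 389.5], 48.2, 12.1, 7.6) mean [523.6 389.5 182.1] z 182.1 rgb [238. 240. 241.]
```

```bash
python3 - <<'E'
from h import *
im=take("wrist");s=arm.get_obs()["position"];fitpack(im,s[:2],182.2-70.5)
P=cloud(im);m=(im["depth"]>0)&(np.hypot(P[...,0]-522,P[...,1]-389)<50)&(P[...,2]>90)&(P[...,2]<200)&(im["color"].min(2)>180)
q=P[m];h,e=np.histogram(q[:,2],bins=np.arange(90,200,5));print(list(zip(e[:-1],h)))
A=np.c_[q[:,:2]-q[:,:2].mean(0),np.ones(len(q))]
b=abs(q[:,2]-np.median(q[q[:,2]<165][:,2]))<6;c=np.linalg.lstsq(A[b],q[b][:,2],rcond=None)[0];print("body plane slope",c, b.sum())
E
```

```text
body 5445 ([522.8, 388.7], 89.0, 57.3, 7.0) mean [541.1 390.5 151.2] z 151.3 rgb [240. 241. 242.]
fin 2622 ([522.9, 389.4], 43.0, 38.5, 47.1) mean [525.1 389.7 181.7] z 181.8 rgb [236. 236. 236.]
cap 1023 ([554.9, 392.9], 21.2, 19.4, 2.7) mean [555.7 393.1 162.5] z 162.5 rgb [224. 104. 104.]
[(np.int64(90), np.int64(0)), (np.int64(95), np.int64(0)), (np.int64(100), np.int64(0)), (np.int64(105), np.int64(0)), (np.int64(110), np.int64(0)), (np.int64(115), np.int64(0)), (np.int64(120), np.int64(0)), (np.int64(125), np.int64(0)), (np.int64(130), np.int64(0)), (np.int64(135), np.int64(0)), (np.int64(140), np.int64(1)), (np.int64(145), np.int64(634)), (np.int64(150), np.int64(4601)), (np.int64(155), np.int64(8)), (np.int64(160), np.int64(5)), (np.int64(165), np.int64(0)), (np.int64(170), np.int64(2)), (np.int64(175), np.int64(141)), (np.int64(180), np.int64(2026)), (np.int64(185), np.int64(1)), (np.int64(190), np.int64(0))]
body plane slope [ 9.85164810e-03 -1.49384364e-02  1.51133479e+02] 5241
```

>>> step_arm([
  [1,-0.0016,0,0.015,0,0,0.4],
  [1,0,0,0.025,0,0,0],
  [1,0,0,0.02,0,0,0],
  [1,0,0,0.01,0,0,0],
  [1,0,0,0.005,0,0,0],
  [1,0,0,0,0,0,0],
  [1,0,0,0,0,0,0],
])

```text
time: 39.07
position: [519.7, 389.8, 126.8]
orientation: [-3.136, -0.178, -0.001]
ft_force: [0.5, -0.2, -0.9]
width: 13.5
```

```bash
python3 - <<'E'
from h import *
state();im=take("wrist");s=arm.get_obs()["position"];fitpack(im,(521,388),36);blues(im)
E
```

```text
t 39.1 pos [519.7 389.8 126.8] w 13.5 q [-0.8   0.59  0.14  1.7  -0.11  0.86 -2.07] F [ 0.5 -0.2 -0.9] yawY -83.49 [[0.994, 0.113, 0.001], [0.113, -0.994, 0.001], [0.001, -0.001, -1.0]]
body 5568 ([521.9, 388.9], 89.1, 57.9, 6.5) mean [540.4 390.7  76.8] z 77.0 rgb [233. 235. 237.]
fin 2596 ([522.1, 389.5], 42.9, 38.3, -33.3) mean [524.3 389.7 107.3] z 107.5 rgb [228. 229. 229.]
cap 1015 ([553.7, 392.7], 21.8, 19.4, 8.8) mean [555.1 392.9  88.1] z 88.2 rgb [215.  93.  93.]
blue [539. 269.] 22955 top z 102.7 ([533.8, 293.5], 120.5, 85.0, -83.3)
```

>>> step_arm([
  [1,-0.0007,0,0.004,0,0,0],
  [1,0,0,0.0025,0,0,0],
  [1,0,0,0.0005,0,0,0],
  [1,0,0,0,0,0,0],
  [0.7,0,0,0,0,0,0],
  [0.7,0,0,0,0,0,0],
  [0.7,0,0,0,0,0,0],
])

```text
time: 39.7
position: [518.3, 389.6, 119.0]
orientation: [-3.136, -0.178, 0.0]
ft_force: [0.5, -0.4, -1.1]
width: 27.7
```

>>> step_arm([
  [0.7,0,0,0,0,0,0],
  [0.7,0,0,-0.02,0,0,0],
  [0.6,0,0,-0.04,0,0,0],
  [0.6,0,0,-0.04,0,0,0],
  [0.6,0,0,-0.04,0,0,0],
  [0.6,0,0,-0.04,0,0,0],
  [0.6,0,0,0,0,0,0],
  [0.6,0,0,0,0,0,0],
])

```text
time: 40.37
position: [519.4, 390.2, 302.2]
orientation: [-3.133, -0.178, -0.007]
ft_force: [-0.0, 0.7, -0.8]
width: 36.5
```

```bash
python3 - <<'E'
from h import *
state();im=take("wrist");fitpack(im,(521,388),30);blues(im)
for d in finder.masks_of("wrist","skid")[:2]:
    v,u=np.nonzero(d["region"]);print(d["p"],"rim plane",rect(onz(im,np.c_[u,v],37)))
E
```

```text
t 40.4 pos [519.4 390.2 302.2] w 36.5 q [-0.82  0.41  0.17  1.55 -0.07  1.18 -2.09] F [-0.   0.7 -0.8] yawY -83.49 [[0.994, 0.113, 0.004], [0.113, -0.994, 0.004], [0.005, -0.003, -1.0]]
body 2948 ([521.0, 388.5], 88.8, 57.6, 6.0) mean [520.2 388.5  70. ] z 70.0 rgb [239. 240. 242.]
fin 638 ([521.0, 388.4], 49.6, 13.7, 6.4) mean [521.8 388.6 100.3] z 100.6 rgb [237. 238. 238.]
cap 267 ([554.2, 392.3], 19.0, 18.2, 6.6) mean [554.2 392.3  81.1] z 81.1 rgb [225. 100. 100.]
blue [443. 214.] 4094 top z 103.0 ([536.3, 263.0], 86.9, 58.5, 6.6)
0.6 rim plane ([559.8, 329.3], 206.2, 171.4, -83.4)
```

>>> step_arm([
  [0.6,0.0156,0.0332,0,0,0,0],
  [0.6,0.0156,0.0332,0,0,0,0],
  [0.6,0.0156,0.0332,0,0,0,0],
  [0.6,0.0156,0.0332,0,0,0,0],
  [0.6,0.0156,0.0332,0,0,0,0],
  [0.6,0.0156,0.0332,0,0,0,0],
  [0.6,0.0155,0.0332,0,0,0,0],
])

```text
time: 41.05
position: [652.9, 169.1, 296.6]
orientation: [3.135, 0.178, -0.006]
ft_force: [0.8, -0.4, 0.4]
width: 37.1
```

>>> step_arm([
  [0.6,0,0,0,0,0,-6.55],
  [0.6,0,0,0,0,0,-6.55],
  [0.6,0,0,0,0,0,-6.55],
  [0.6,0,0,0,0,0,-6.55],
  [0.6,0,0,0,0,0,-6.55],
  [0.6,0,0,0,0,0,-6.55],
  [0.6,0,0,0,0,0,-6.55],
  [0.6,0,0,0,0,0,-6.55],
])

```text
time: 41.72
position: [652.2, 170.7, 296.3]
orientation: [-2.73, -1.552, 0.007]
ft_force: [0.2, -0.4, 0.4]
width: 36.6
```

>>> step_arm([
  [0.65,0,0,0,0,0,-6.55],
  [0.65,0,0,0.03,0,0,0],
  [0.65,0,0,0.04,0,0,0],
  [0.65,0,0,0.03,0,0,0],
  [0.65,0,0,0,0,0,0],
  [0.65,0,0,0,0,0,0],
])

```text
time: 42.22
position: [651.4, 170.4, 196.0]
orientation: [-2.641, -1.698, 0.01]
ft_force: [1.2, -0.3, -0.0]
width: 32.2
```

```bash
python3 - <<'E'
from h import *
state();im=take("wrist");fitpack(im,(654,172),0);save("e4",im["color"]);packs(im)
E
```

```text
t 42.2 pos [651.4 170.4 196. ] w 32.2 q [-0.33  0.55  0.03  1.58 -0.02  1.02 -0.72] F [ 1.2 -0.3 -0. ] yawY -24.55 [[0.415, 0.91, -0.006], [0.91, -0.415, -0.002], [-0.004, -0.005, -1.0]]
body 3175 ([656.4, 173.2], 146.8, 85.5, -85.2) mean [657.9 145.   39.7] z 39.8 rgb [227. 229. 233.]
fin 644 ([659.5, 128.2], 49.3, 13.6, 66.3) mean [659.8 133.2  70.1] z 70.4 rgb [218. 220. 221.]
cap 400 ([672.7, 157.7], 20.4, 19.4, 77.1) mean [672.6 158.3  51. ] z 51.0 rgb [ 98.5 171.5 116. ]
pack 0.61 [340. 254.] fin top z 71.4 body ([659.4, 127.6], 89.5, 57.3, 65.4) fin ([663.5, 137.5], 69.4, 13.8, 66.9)
```

>>> step_arm([
  [0.65,-0.018,0.0122,0,0,0,-0.4],
  [0.65,-0.018,0.0122,0.01,0,0,0],
  [0.65,0,0,0.03,0,0,0],
  [0.65,0,0,0.03,0,0,0],
  [0.65,0,0,0.015,0,0,0],
  [0.65,0,0,0,0,0,0],
  [0.65,0,0,0,0,0,0],
  [0.65,0,0,0,0,0,0],
])

```text
time: 42.98
position: [662.4, 128.5, 116.9]
orientation: [2.636, 1.707, 0.007]
ft_force: [-0.5, -0.2, -0.4]
width: 32.3
```

```bash
python3 - <<'E'
from h import *
state();im=take("wrist");fitpack(im,(659,128),0);packs(im)
E
```

```text
t 43.0 pos [662.4 128.5 116.9] w 32.3 q [-0.27  0.64  0.04  1.63 -0.03  0.87 -0.64] F [-0.5 -0.2 -0.4] yawY -24.14 [[0.409, 0.913, 0.004], [0.913, -0.409, 0.001], [0.003, 0.004, -1.0]]
body 6996 ([662.5, 114.8], 123.2, 77.6, -89.6) mean [662.1 126.2  39.9] z 40.0 rgb [215. 217. 221.]
fin 1783 ([659.5, 127.9], 49.5, 14.0, 66.3) mean [660.  129.   70.3] z 70.6 rgb [207. 210. 213.]
cap 771 ([672.6, 158.0], 20.2, 18.9, 63.7) mean [672.8 158.3  51.1] z 51.1 rgb [ 89. 155. 104.]
pack 0.55 [315. 251.] fin top z 71.6 body ([659.3, 127.6], 89.6, 58.0, 66.6) fin ([664.1, 127.5], 48.4, 34.7, 83.3)
```

>>> step_arm([
  [0.65,-0.0016,-0.002,0.02,0,0,0],
  [0.65,0,0,0.02,0,0,0],
  [0.65,0,0,0.008,0,0,0],
  [0.65,0,0,0,0,0,0],
  [1,0,0,0,0,0,0],
  [1,0,0,0,0,0,0],
  [1,0,0,0,0,0,0],
  [1,0,0,0,0,0,0],
])

```text
time: 43.75
position: [658.7, 127.4, 66.9]
orientation: [2.637, 1.707, 0.002]
ft_force: [-0.3, -0.1, 1.8]
width: 13.8
```

>>> step_arm([
  [1,0,0,0,0,0,0],
  [1,0,0,0,0,0,0],
  [1,0,0,-0.02,0,0,0],
  [1,0,0,-0.035,0,0,0],
  [1,0,0,-0.04,0,0,0],
  [1,0,0,-0.04,0,0,0],
  [1,0,0,-0.025,0,0,0],
  [1,0,0,0,0,0,0],
])

```text
time: 44.42
position: [661.1, 128.0, 232.9]
orientation: [2.634, 1.705, 0.016]
ft_force: [0.9, -0.0, -0.8]
width: 13.8
```

>>> step_arm([
  [1,0.0295,-0.0225,0,0,0,0],
  [1,0.0295,-0.0225,0,0,0,0],
  [1,0.0295,-0.0225,0,0,0,0],
  [1,0.0295,-0.0225,0,0,0,0],
  [1,0.0295,-0.0225,0,0,0,0],
  [1,0.0295,-0.0225,0,0,0,0],
  [1,0.0293,-0.0226,0,0,0,0],
])

```text
time: 45.0
position: [597.2, 381.2, 224.1]
orientation: [2.637, 1.707, -0.005]
ft_force: [0.6, -0.4, -1.7]
width: 13.8
```

>>> step_arm([
  [1,0,0,0,0,0,-6.1],
  [1,0,0,0,0,0,-6.1],
  [1,0,0,0,0,0,-6.1],
  [1,0,0,0,0,0,-6.1],
  [1,0,0,0,0,0,-5.9],
  [1,0,0,0,0,0,0],
  [1,0,0,0,0,0,0],
  [1,0,0,0,0,0,0],
])

```text
time: 45.67
position: [598.3, 379.7, 225.1]
orientation: [-2.102, -2.334, 0.002]
ft_force: [-0.1, 0.4, -1.8]
width: 14.4
```

```bash
python3 - <<'E'
from h import *
state();im=take("wrist");s=arm.get_obs()["position"];fitpack(im,s[:2],s[2]-68.5);packs(im)
E
```

```text
t 45.7 pos [598.3 379.7 225.1] w 14.4 q [-0.54  0.59 -0.12  1.45  0.07  1.11 -0.56] F [-0.1  0.4 -1.8] yawY 5.99 [[-0.104, 0.995, -0.001], [0.995, 0.104, -0.001], [-0.001, -0.001, -1.0]]
body 5788 ([598.3, 382.3], 85.0, 58.0, -83.7) mean [595.9 403.7 197.7] z 197.9 rgb [204. 208. 213.]
fin 3485 ([597.9, 381.0], 41.3, 41.2, 53.3) mean [598.  384.3 228.2] z 228.6 rgb [189. 190. 190.]
cap 1301 ([594.9, 412.1], 22.0, 19.5, -83.8) mean [594.9 413.4 209. ] z 209.0 rgb [ 80. 145.  96.]
pack 0.59 [319. 250.] fin top z 229.8 body ([598.1, 382.8], 84.1, 58.0, -83.9) fin ([598.3, 381.7], 46.9, 14.0, -83.7)
```

>>> step_arm([
  [1,0.0008,0.0016,0.015,0,0,-0.4],
  [1,0,0,0.035,0,0,0],
  [1,0,0,0.035,0,0,0],
  [1,0,0,0.025,0,0,0],
  [1,0,0,0.01,0,0,0],
  [1,0,0,0,0,0,0],
  [1,0,0,0,0,0,0],
])

```text
time: 46.35
position: [600.4, 381.3, 106.1]
orientation: [-2.091, -2.345, -0.0]
ft_force: [0.1, 0.6, -1.1]
width: 14.2
```

```bash
python3 - <<'E'
from h import *
state();im=take("wrist");s=arm.get_obs()["position"];fitpack(im,s[:2],s[2]-67)
E
```

```text
t 46.4 pos [600.4 381.3 106.1] w 14.2 q [-0.54  0.71 -0.11  1.52  0.09  0.91 -0.57] F [ 0.1  0.6 -1.1] yawY 6.54 [[-0.114, 0.993, 0.0], [0.993, 0.114, 0.0], [0.0, 0.0, -1.0]]
body 6766 ([592.9, 396.3], 101.2, 82.8, -39.3) mean [589.1 402.8  79.5] z 79.3 rgb [203. 207. 213.]
fin 3505 ([599.7, 382.8], 41.6, 41.4, 55.1) mean [600.1 385.5 109.8] z 109.8 rgb [188. 190. 190.]
cap 1289 ([596.6, 413.8], 21.5, 19.4, -85.1) mean [596.6 414.6  90.3] z 90.2 rgb [ 79. 144.  95.]
```

>>> step_arm([
  [1,-0.0006,-0.0004,0.005,0,0,0],
  [1,0,0,0.003,0,0,0],
  [1,0,0,0.001,0,0,0],
  [1,0,0,0,0,0,0],
  [0.7,0,0,0,0,0,0],
  [0.7,0,0,0,0,0,0],
  [0.7,0,0,0,0,0,0],
  [0.7,0,0,0,0,0,0],
])

```text
time: 47.07
position: [600.1, 380.5, 97.6]
orientation: [2.091, 2.344, 0.001]
ft_force: [-0.0, -0.5, 0.0]
width: 27.5
```

>>> step_arm([
  [0.7,0,0,-0.02,0,0,0],
  [0.65,0,0,-0.04,0,0,0],
  [0.65,0,0,-0.04,0,0,0],
  [0.65,0,0,-0.04,0,0,0],
  [0.65,0,0,-0.04,0,0,0],
  [0.65,0,0,-0.02,0,0,0],
  [0.65,0,0,0,0,0,0],
  [0.65,0,0,0,0,0,0],
])

```text
time: 47.73
position: [600.3, 380.7, 299.0]
orientation: [2.09, 2.344, 0.005]
ft_force: [0.4, -0.5, -1.1]
width: 32.0
```

```bash
python3 - <<'E'
from h import *
state();im=take("wrist");fitpack(im,(600,380),30);save("e5",im["color"])
E
```

```text
t 47.7 pos [600.3 380.7 299. ] w 32.0 q [-0.53  0.53 -0.12  1.37  0.06  1.24 -0.54] F [ 0.4 -0.5 -1.1] yawY 6.55 [[-0.114, 0.993, 0.003], [0.993, 0.114, 0.002], [0.001, 0.003, -1.0]]
body 4144 ([577.2, 378.6], 103.8, 89.3, 5.6) mean [585.3 383.1  69.9] z 70.0 rgb [215. 217. 221.]
fin 648 ([600.1, 380.7], 49.5, 13.6, -83.3) mean [600.1 381.5 100.3] z 100.5 rgb [207. 210. 211.]
cap 270 ([596.3, 414.3], 18.8, 18.0, -83.1) mean [596.2 414.1  81. ] z 81.1 rgb [ 86. 153. 101.]
```

>>> step_arm([
  [0.65,-0.0388,0.0045,0,0,0,0],
  [0.65,-0.0388,0.0045,0,0,0,0],
  [0.65,-0.0388,0.0045,0,0,0,0],
  [0.65,-0.0388,0.0045,0,0,0,0],
  [0.65,-0.0388,0.0045,0,0,0,0],
  [0.65,-0.0388,0.0045,0,0,0,0],
  [0.65,-0.0388,0.0045,0,0,0,0],
  [0.65,-0.0388,0.0045,0,0,0,0],
])

```text
time: 48.45
position: [670.1, 74.0, 294.6]
orientation: [-2.089, -2.343, 0.005]
ft_force: [1.1, -1.2, 0.8]
width: 32.3
```

>>> step_arm([
  [0.65,-0.0383,0.0045,0,0,0,0],
  [0.65,0,0,0,0,0,-6.75],
  [0.65,0,0,0,0,0,-6.75],
  [0.65,0,0,0.035,0,0,0],
  [0.65,0,0,0.035,0,0,0],
  [0.65,0,0,0.03,0,0,0],
  [0.65,0,0,0,0,0,0],
  [0.65,0,0,0,0,0,0],
])

```text
time: 49.12
position: [678.0, 38.4, 194.0]
orientation: [-1.798, -2.57, 0.007]
ft_force: [-0.6, 0.5, 0.7]
width: 32.2
```

```bash
python3 - <<'E'
from h import *
state();im=take("wrist");fitpack(im,(680,39),0);packs(im);save("e6",im["color"])
P=cloud(im);m=(im["depth"]>0)&(P[...,2]>75)&(P[...,2]<105)&(P[...,0]<790)&(P[...,0]>600);q=P[m]
k,l,st,ce=cv2.connectedComponentsWithStats(m.astype(np.uint8))
for t in range(1,k):
    if st[t,4]>100:print("tall",ce[t].round(),rect(P[l==t]))
E
```

```text
t 49.1 pos [678.   38.4 194. ] w 32.2 q [-0.05  0.57 -0.09  1.55  0.05  1.03  0.2 ] F [-0.6  0.5  0.7] yawY 20.05 [[-0.343, 0.939, -0.006], [0.939, 0.343, -0.001], [0.002, -0.006, -1.0]]
body 4478 ([704.0, 42.5], 101.5, 89.0, 19.0) mean [683.6  35.9  40. ] z 40.0 rgb [234. 235. 238.]
fin 974 ([682.9, 35.3], 49.9, 13.9, -71.5) mean [682.4  36.4  70.3] z 70.6 rgb [230. 231. 232.]
cap 424 ([671.9, 66.8], 20.2, 18.9, -73.8) mean [671.9  67.1  51. ] z 51.0 rgb [95. 96. 98.]
tall [415. 275.] ([754.1, 42.8], 26.9, 26.3, -24.3)
```

>>> step_arm([
  [0.65,-0.0043,0.0029,0,0,0,1.4],
  [0.65,0,0,0.03,0,0,0],
  [0.65,0,0,0.035,0,0,0],
  [0.65,0,0,0.03,0,0,0],
  [0.65,0,0,0.02,0,0,0],
  [0.65,0,0,0.006,0,0,0],
  [0.65,0,0,0,0,0,0],
  [0.65,0,0,0,0,0,0],
])

```text
time: 49.88
position: [685.6, 35.6, 78.1]
orientation: [1.831, 2.55, 0.003]
ft_force: [0.5, -0.4, 0.1]
width: 32.4
```

>>> step_arm([
  [0.65,0,0,0,0,0,0],
  [0.65,0,0,0,0,0,0],
])

```text
time: 50.05
position: [685.5, 35.6, 78.5]
orientation: [1.831, 2.549, 0.004]
ft_force: [-0.8, -0.0, 0.4]
width: 32.1
```

>>> step_arm([
  [0.65,0.0006,-0.0024,0.006,0,0,0],
  [0.65,0,0,0.0035,0,0,0],
  [0.65,0,0,0,0,0,0],
  [1,0,0,0,0,0,0],
  [1,0,0,0,0,0,0],
  [1,0,0,0,0,0,0],
  [1,0,0,0,0,0,0],
  [1,0,0,0,0,0,0],
])

```text
time: 50.72
position: [681.9, 35.4, 66.8]
orientation: [1.832, 2.552, 0.001]
ft_force: [0.9, -0.1, -0.5]
width: 13.4
```

>>> step_arm([
  [1,0,0,0,0,0,0],
  [1,0,0,-0.02,0,0,0],
  [1,0,0,-0.035,0,0,0],
  [1,0,0,-0.04,0,0,0],
  [1,0,0,-0.04,0,0,0],
  [1,0,0,-0.025,0,0,0],
  [1,0,0,0,0,0,0],
])

```text
time: 51.3
position: [684.5, 35.7, 233.4]
orientation: [1.828, 2.545, 0.011]
ft_force: [0.5, -0.6, -1.7]
width: 13.7
```

>>> step_arm([
  [1,0.0376,0.0018,0,0,0,0],
  [1,0.0376,0.0018,0,0,0,0],
  [1,0.0376,0.0018,0,0,0,0],
  [1,0.0376,0.0018,0,0,0,0],
  [1,0.0376,0.0018,0,0,0,0],
  [1,0.0376,0.0018,0,0,0,0],
  [1,0.0376,0.0018,0,0,0,0],
])

```text
time: 51.88
position: [607.5, 289.7, 224.2]
orientation: [-1.831, -2.551, 0.005]
ft_force: [1.1, 1.5, -3.2]
width: 13.8
```

>>> step_arm([
  [1,0,0,0,0,0,5.95],
  [1,0,0,0,0,0,5.95],
  [1,0,0,0,0,0,0],
  [1,0,0,0,0,0,0],
  [1,0,0,0,0,0,0],
  [1,0,0,0,0,0,0],
])

```text
time: 52.38
position: [609.3, 287.9, 225.9]
orientation: [-2.086, -2.349, 0.002]
ft_force: [0.7, 0.8, -2.6]
width: 13.6
```

```bash
python3 - <<'E'
from h import *
state();im=take("wrist");s=arm.get_obs()["position"];fitpack(im,s[:2],s[2]-67)
E
```

```text
t 52.4 pos [609.3 287.9 225.9] w 13.6 q [-0.43  0.52 -0.09  1.55  0.05  1.07 -0.41] F [ 0.7  0.8 -2.6] yawY 6.79 [[-0.118, 0.993, -0.001], [0.993, 0.118, -0.001], [-0.0, -0.001, -1.0]]
body 5568 ([609.1, 290.2], 83.7, 57.5, -83.2) mean [606.7 311.5 199. ] z 199.1 rgb [214. 216. 220.]
fin 3426 ([608.5, 288.8], 42.0, 41.6, 55.9) mean [609.1 292.  229.5] z 229.8 rgb [198. 200. 200.]
cap 1297 ([605.6, 319.6], 21.9, 19.6, -85.6) mean [605.6 320.7 210.2] z 210.2 rgb [74. 75. 77.]
```

>>> step_arm([
  [1,0.0017,0.0014,0.015,0,0,0.2],
  [1,0,0,0.035,0,0,0],
  [1,0,0,0.035,0,0,0],
  [1,0,0,0.02,0,0,0],
  [1,0,0,0.01,0,0,0],
  [1,0,0,0,0,0,0],
  [1,0,0,0,0,0,0],
  [1,0,0,0,0,0,0],
])

```text
time: 53.1
position: [611.9, 291.2, 113.6]
orientation: [2.09, 2.344, 0.005]
ft_force: [-0.4, -0.1, -2.4]
width: 13.4
```

```bash
python3 - <<'E'
from h import *
state();im=take("wrist");s=arm.get_obs()["position"];fitpack(im,s[:2],s[2]-67);blues(im)
E
```

```text
t 53.1 pos [611.9 291.2 113.6] w 13.4 q [-0.44  0.65 -0.08  1.62  0.07  0.87 -0.43] F [-0.4 -0.1 -2.4] yawY 6.55 [[-0.114, 0.993, 0.003], [0.993, 0.114, 0.002], [0.001, 0.003, -1.0]]
body 6107 ([600.3, 305.2], 96.5, 86.2, -30.1) mean [605.3 312.8  86.7] z 86.8 rgb [223. 225. 229.]
fin 3451 ([610.9, 292.3], 42.0, 41.3, 55.1) mean [611.6 295.3 117.2] z 117.5 rgb [212. 214. 214.]
cap 1298 ([608.3, 322.9], 21.6, 19.5, -84.0) mean [608.3 324.1  98. ] z 98.0 rgb [80. 82. 83.]
blue [173. 278.] 8117 top z 102.9 ([535.1, 272.2], 87.3, 40.5, 6.7)
```

>>> step_arm([
  [1,-0.0009,-0.0015,0.006,0,0,0],
  [1,0,0,0.004,0,0,0],
  [1,0,0,0,0,0,0],
  [1,0,0,0,0,0,0],
])

```text
time: 53.48
position: [608.9, 289.4, 101.4]
orientation: [-2.091, -2.345, 0.001]
ft_force: [0.7, 0.1, -3.1]
width: 13.8
```

```bash
python3 - <<'E'
from h import *
state();im=take("wrist");s=arm.get_obs()["position"];fitpack(im,s[:2],s[2]-67)
E
```

```text
t 53.5 pos [608.9 289.4 101.4] w 13.8 q [-0.44  0.66 -0.08  1.63  0.07  0.85 -0.43] F [ 0.7  0.1 -3.1] yawY 6.55 [[-0.114, 0.993, -0.0], [0.993, 0.114, -0.0], [-0.0, -0.0, -1.0]]
body 7857 ([603.7, 312.9], 108.4, 97.0, 58.8) mean [602.7 319.5  73.7] z 74.2 rgb [220. 222. 225.]
fin 3428 ([608.2, 290.3], 41.7, 41.4, 54.9) mean [608.6 293.6 105. ] z 105.3 rgb [213. 214. 214.]
cap 1294 ([605.2, 321.1], 21.9, 19.5, -86.6) mean [605.2 322.3  85.7] z 85.7 rgb [79. 82. 83.]
```

>>> step_arm([
  [1,0.0004,0.0012,0,0,0,0],
  [1,0,0,0.003,0,0,0],
  [1,0,0,0.0015,0,0,0],
  [1,0,0,0,0,0,0],
  [1,0,0,0,0,0,0],
])

```text
time: 53.95
position: [610.2, 290.1, 96.9]
orientation: [-2.091, -2.345, 0.0]
ft_force: [0.4, -0.0, -1.5]
width: 13.8
```

```bash
python3 - <<'E'
from h import *
state();im=take("wrist");s=arm.get_obs()["position"];fitpack(im,s[:2],31)
E
```

```text
t 54.0 pos [610.2 290.1  96.9] w 13.8 q [-0.44  0.67 -0.08  1.63  0.07  0.85 -0.43] F [ 0.4 -0.  -1.5] yawY 6.55 [[-0.114, 0.993, -0.0], [0.993, 0.114, -0.0], [-0.0, -0.0, -1.0]]
body 11285 ([604.6, 313.7], 109.0, 96.7, 59.1) mean [603.6 329.2  70.2] z 70.2 rgb [215. 217. 218.]
fin 3436 ([609.4, 291.3], 41.6, 41.4, 55.5) mean [609.9 294.1 100.7] z 100.8 rgb [213. 214. 214.]
cap 1288 ([606.5, 321.7], 21.9, 19.6, -86.7) mean [606.5 322.8  81.3] z 81.2 rgb [79. 82. 83.]
```

>>> step_arm([
  [1,0,0,0.0005,0,0,0],
  [0.7,0,0,0,0,0,0],
  [0.7,0,0,0,0,0,0],
  [0.7,0,0,0,0,0,0],
  [0.7,0,0,-0.02,0,0,0],
  [0.65,0,0,-0.04,0,0,0],
  [0.65,0,0,-0.04,0,0,0],
  [0.65,0,0,-0.04,0,0,0],
])

```text
time: 54.67
position: [610.0, 290.0, 238.2]
orientation: [-2.091, -2.345, 0.001]
ft_force: [0.9, 0.2, -0.3]
width: 32.4
```

>>> step_arm([
  [0.65,0,0,-0.04,0,0,0],
  [0.65,0,0,-0.02,0,0,0],
  [0.65,0,0,0,0,0,0],
  [0.65,0,0,0,0,0,0],
])

```text
time: 55.0
position: [610.8, 290.4, 298.5]
orientation: [2.09, 2.344, 0.005]
ft_force: [-0.0, -0.6, -0.7]
width: 32.2
```

```bash
python3 - <<'E'
from h import *
state();im=take("wrist");fitpack(im,(612,286),30);save("e7",im["color"]);blues(im)
E
```

```text
t 55.0 pos [610.8 290.4 298.5] w 32.2 q [-0.43  0.47 -0.09  1.47  0.04  1.21 -0.41] F [-0.  -0.6 -0.7] yawY 6.55 [[-0.114, 0.993, 0.003], [0.993, 0.114, 0.002], [0.001, 0.003, -1.0]]
body 4124 ([588.1, 299.7], 115.4, 100.1, -83.4) mean [607.9 302.9  70. ] z 70.1 rgb [208. 211. 214.]
fin 619 ([610.7, 290.5], 48.5, 13.4, -83.7) mean [610.4 291.  100.4] z 100.6 rgb [210. 213. 215.]
cap 274 ([606.6, 322.6], 19.7, 19.3, -88.5) mean [606.8 323.   81. ] z 81.1 rgb [76. 78. 80.]
blue [68. 22.] 511 top z 54.9 ([329.5, 466.6], 44.3, 33.0, -13.0)
blue [551. 147.] 748 top z 154.1 ([789.7, 384.6], 57.0, 56.4, 41.1)
blue [249. 237.] 1546 top z 103.3 ([536.4, 262.7], 86.7, 58.5, 6.7)
```

>>> step_arm([
  [0.65,-0.0388,-0.0089,0,0,0,0],
  [0.65,-0.0388,-0.0089,0,0,0,0],
  [0.65,-0.0388,-0.0089,0,0,0,0],
  [0.65,-0.0388,-0.0089,0,0,0,0],
  [0.65,-0.0388,-0.0089,0,0,0,0],
  [0.65,-0.0388,-0.0089,0,0,0,0],
  [0.65,-0.0388,-0.0089,0,0,0,0],
  [0.65,-0.0388,-0.0089,0,0,0,0],
])

```text
time: 55.72
position: [573.4, -28.3, 294.5]
orientation: [-2.089, -2.343, 0.004]
ft_force: [0.4, -0.9, -0.4]
width: 32.3
```

>>> step_arm([
  [0.65,-0.0388,-0.0089,0,0,0,0],
  [0.65,-0.0388,-0.0089,0,0,0,0],
  [0.65,-0.0388,-0.0089,0,0,0,0],
  [0.65,-0.0388,-0.0089,0,0,0,0],
  [0.65,-0.0388,-0.0089,0,0,0,0],
  [0.65,-0.0388,-0.0089,0,0,0,0],
  [0.65,-0.0388,-0.0089,0,0,0,0],
  [0.65,-0.0388,-0.0089,0,0,0,0],
])

```text
time: 56.38
position: [538.3, -344.3, 294.3]
orientation: [-2.089, -2.342, 0.001]
ft_force: [1.4, 0.1, 1.4]
width: 32.6
```

>>> step_arm([
  [0.65,0,0,0,0,0,0],
  [0.65,0,0,0,0,0,0],
  [0.65,0,0,0,0,0,0],
])

```text
time: 56.63
position: [539.1, -342.0, 294.6]
orientation: [-2.089, -2.342, 0.0]
ft_force: [0.3, -0.0, 0.6]
width: 32.5
```

```bash
python3 - <<'E'
from h import *
state();im=take("wrist");fitpack(im,(540,-345),0);packs(im);save("e8",im["color"])
E
```

```text
t 56.6 pos [ 539.1 -342.   294.6] w 32.5 q [ 0.4   0.4   0.16  1.58 -0.07  1.17  0.68] F [ 0.3 -0.   0.6] yawY 6.55 [[-0.114, 0.993, -0.003], [0.993, 0.114, 0.002], [0.003, -0.002, -1.0]]
body 2686 ([533.8, -333.9], 89.1, 57.4, 80.6) mean [ 533.1 -334.9   39.9] z 40.0 rgb [218. 220. 224.]
fin 560 ([533.8, -334.2], 50.0, 14.0, 80.6) mean [ 533.8 -333.3   70.3] z 70.5 rgb [213.  214.5 216. ]
cap 240 ([539.3, -301.2], 18.1, 17.8, 6.2) mean [ 539.2 -301.1   51.1] z 51.2 rgb [216. 132.  85.]
```

>>> step_arm([
  [0.65,-0.003,-0.0076,0,0,0,0],
  [0.65,0,0,0,0,0,5.32],
  [0.65,0,0,0,0,0,5.32],
  [0.65,0,0,0,0,0,5.32],
  [0.65,0,0,0.04,0,0,0],
  [0.65,0,0,0.04,0,0,0],
  [0.65,0,0,0.04,0,0,0],
  [0.65,0,0,0.03,0,0,0],
])

```text
time: 57.4
position: [531.3, -345.0, 144.0]
orientation: [-2.393, -2.032, 0.001]
ft_force: [0.1, 0.6, -1.0]
width: 32.2
```

>>> step_arm([
  [0.65,0,0,0.03,0,0,0],
  [0.65,0,0,0.02,0,0,0],
  [0.65,0,0,0,0,0,0],
  [0.65,0,0,0,0,0,0],
  [0.65,0,0,0,0,0,0],
])

```text
time: 57.82
position: [533.3, -347.0, 98.3]
orientation: [2.394, 2.031, 0.001]
ft_force: [-0.0, -0.3, 1.4]
width: 32.0
```

```bash
python3 - <<'E'
from h import *
state();im=take("wrist");fitpack(im,(534,-334),0)
E
```

```text
t 57.8 pos [ 533.3 -347.    98.3] w 32.0 q [ 0.4   0.61  0.18  1.75 -0.14  0.79  0.48] F [-0.  -0.3  1.4] yawY -9.37 [[0.163, 0.987, 0.002], [0.987, -0.163, -0.001], [-0.001, 0.002, -1.0]]
body 7938 ([533.8, -334.0], 89.2, 57.6, 80.5) mean [ 535.3 -329.2   40. ] z 40.0 rgb [209. 212. 216.]
fin 2239 ([533.9, -333.9], 49.3, 13.9, 80.2) mean [ 534.  -332.6   70.3] z 70.6 rgb [201. 203. 206.]
cap 952 ([539.2, -301.6], 20.3, 19.3, 73.8) mean [ 539.3 -301.2   51. ] z 51.0 rgb [207. 125.  81.]
```

>>> step_arm([
  [0.65,0.0005,-0.0015,0.02,0,0,0],
  [0.65,0,0,0.01,0,0,0],
  [0.65,0,0,0,0,0,0],
  [1,0,0,0,0,0,0],
  [1,0,0,0,0,0,0],
  [1,0,0,0,0,0,0],
  [1,0,0,0,0,0,0],
  [1,0,0,0,0,0,0],
])

```text
time: 58.53
position: [531.5, -346.4, 67.6]
orientation: [2.395, 2.031, 0.001]
ft_force: [0.2, 0.6, 4.0]
width: 13.8
```

>>> step_arm([
  [1,0,0,-0.015,0,0,0],
  [1,0,0,-0.03,0,0,0],
  [1,0,0,-0.04,0,0,0],
  [1,0,0,-0.04,0,0,0],
  [1,0,0,-0.04,0,0,0],
  [1,0,0,-0.04,0,0,0],
  [1,0,0,-0.04,0,0,0],
  [1,0,0,-0.02,0,0,0],
])

```text
time: 59.2
position: [531.9, -346.8, 337.0]
orientation: [2.392, 2.027, 0.004]
ft_force: [0.5, -1.4, -1.4]
width: 13.7
```

```bash
python3 - <<'E'
from h import *
state();im=take("wrist");s=arm.get_obs()["position"];fitpack(im,s[:2]+[2,13],s[2]-67)
E
```

```text
t 59.2 pos [ 531.9 -346.8  337. ] w 13.7 q [ 0.36  0.36  0.22  1.55 -0.08  1.24  0.43] F [ 0.5 -1.4 -1.4] yawY -9.42 [[0.164, 0.986, 0.006], [0.987, -0.164, -0.003], [-0.002, 0.006, -1.0]]
body 6065 ([534.4, -334.7], 89.5, 54.9, 80.6) mean [ 537.6 -319.5  309.8] z 309.6 rgb [215. 217. 221.]
fin 3571 ([533.9, -335.0], 44.1, 37.9, -62.3) mean [ 534.3 -334.1  340.6] z 340.2 rgb [202. 204. 205.]
cap 210 ([538.4, -306.7], 15.2, 11.3, -14.9) mean [ 538.3 -307.   321.8] z 321.2 rgb [214. 133.  86.]
```

Held level. Carry to slot a.

>>> step_arm([
  [1,0.02,-0.004,0,0,0,0],
  [1,0.0365,-0.007,0,0,0,0],
  [1,0.0367,-0.007,0,0,0,0],
  [1,0.0367,-0.007,0,0,0,0],
  [1,0.0367,-0.007,0,0,0,0],
  [1,0.0367,-0.007,0,0,0,0],
  [1,0.0367,-0.007,0,0,0,0],
  [1,0.0367,-0.007,0,0,0,0],
])

```text
time: 59.92
position: [522.8, -62.6, 330.4]
orientation: [-2.395, -2.031, 0.002]
ft_force: [0.2, -0.3, -2.5]
width: 14.1
```

>>> step_arm([
  [1,0.0367,-0.007,0,0,0,0],
  [1,0.0367,-0.007,0,0,0,0],
  [1,0.0367,-0.007,0,0,0,0],
  [1,0.0367,-0.007,0,0,0,0],
  [1,0.0367,-0.007,0,0,0,0],
  [1,0.0367,-0.007,0,0,0,0],
  [1,0.0367,-0.007,0,0,0,0],
  [1,0.0367,-0.007,0,0,0,0],
])

```text
time: 60.58
position: [515.7, 235.8, 330.3]
orientation: [-2.396, -2.031, 0.003]
ft_force: [0.8, -0.4, -3.4]
width: 13.7
```

>>> step_arm([
  [1,0.0367,-0.007,0,0,0,0],
  [1,0.0367,-0.007,0,0,0,0],
  [1,0.0165,-0.0024,0,0,0,0],
  [1,0,0,0,0,0,6.72],
  [1,0,0,0,0,0,6.72],
  [1,0,0,0,0,0,6.72],
  [1,0,0,0,0,0,6.72],
  [1,0,0,0,0,0,6.72],
])

```text
time: 61.25
position: [514.6, 325.3, 329.8]
orientation: [2.884, 1.244, -0.005]
ft_force: [0.4, 0.1, -3.1]
width: 13.8
```

>>> step_arm([
  [1,0,0,0,0,0,6.72],
  [1,0,0,0,0,0,6.72],
  [1,0,0,0,0,0,6.72],
  [1,0,0,0,0,0,6.72],
  [1,0,0,0,0,0,6.72],
  [1,0,0,0,0,0,6.7],
  [1,0,0,0,0,0,0],
  [1,0,0,0,0,0,0],
])

```text
time: 61.92
position: [514.7, 325.6, 330.4]
orientation: [3.135, 0.189, -0.003]
ft_force: [0.3, 0.1, -3.2]
width: 14.2
```

>>> step_arm([
  [1,0,0,0.02,0,0,0],
  [1,0,0,0.04,0,0,0],
  [1,0,0,0.04,0,0,0],
  [1,0,0,0.03,0,0,0],
  [1,0,0,0.01,0,0,0],
  [1,0,0,0,0,0,0],
  [1,0,0,0,0,0,0],
  [1,0,0,0,0,0,0],
])

```text
time: 62.58
position: [516.6, 326.7, 193.9]
orientation: [-3.134, -0.184, -0.005]
ft_force: [-1.1, -0.5, -1.7]
width: 13.9
```

```bash
python3 - <<'E'
from h import *
state();im=take("wrist");s=arm.get_obs()["position"];fitpack(im,s[:2]+[13,1.5],s[2]-67)
fitpack(im,(521,388),30)
E
```

```text
t 62.6 pos [516.6 326.7 193.9] w 13.9 q [-0.64  0.45  0.03  1.75 -0.02  0.94 -2.06] F [-1.1 -0.5 -1.7] yawY -83.27 [[0.993, 0.117, 0.003], [0.117, -0.993, 0.002], [0.004, -0.002, -1.0]]
body 7498 ([529.7, 327.7], 89.3, 57.0, 6.7) mean [546.2 329.7 166.4] z 166.5 rgb [217. 219. 222.]
fin 3728 ([529.6, 327.4], 43.8, 38.3, -31.4) mean [530.6 327.7 196.9] z 197.0 rgb [208. 210. 209.]
cap 1327 ([562.5, 331.6], 20.0, 19.7, 5.7) mean [562.8 331.6 177.6] z 177.6 rgb [215. 129.  83.]
body 6289 ([535.2, 376.8], 115.3, 84.6, 4.8) mean [545.5 389.6  70.1] z 70.1 rgb [217. 219. 222.]
fin 1292 ([521.0, 388.3], 49.6, 14.3, 6.5) mean [522.3 387.6 100.3] z 100.6 rgb [214. 215. 216.]
cap 649 ([530.9, 389.9], 66.2, 18.8, 5.3) mean [549.3 390.2  81. ] z 81.1 rgb [190.  86.  85.]
```

>>> step_arm([
  [1,-0.0014,0.0018,0.008,0,0,0],
  [1,0,0,0,0,0,0],
  [1,0,0,0,0,0,0],
  [1,0,0,0,0,0,0],
])

```text
time: 62.97
position: [514.1, 323.9, 183.9]
orientation: [-3.136, -0.183, -0.001]
ft_force: [-0.2, -0.3, -2.4]
width: 13.7
```

```bash
python3 - <<'E'
from h import *
state();im=take("wrist");s=arm.get_obs()["position"];fitpack(im,s[:2]+[13,1.5],s[2]-67)
E
```

```text
t 63.0 pos [514.1 323.9 183.9] w 13.7 q [-0.64  0.46  0.03  1.76 -0.02  0.92 -2.06] F [-0.2 -0.3 -2.4] yawY -83.31 [[0.993, 0.117, 0.0], [0.117, -0.993, 0.0], [0.0, -0.0, -1.0]]
body 7518 ([527.1, 324.8], 89.2, 57.1, 6.9) mean [543.5 326.8 156.3] z 156.3 rgb [217. 218. 222.]
fin 3731 ([527.2, 324.9], 43.6, 38.1, -32.6) mean [528.1 324.9 186.8] z 187.0 rgb [208. 209. 208.]
cap 1328 ([559.8, 328.7], 20.4, 19.7, 7.3) mean [560.2 328.7 167.4] z 167.4 rgb [214. 129.  83.]
```

>>> step_arm([
  [1,0.0012,-0.0008,0,0,0,0],
  [1,0,0,0.008,0,0,0],
  [1,0,0,0.012,0,0,0],
  [1,0,0,0.012,0,0,0],
  [1,0,0,0.012,0,0,0],
  [1,0,0,0.012,0,0,0],
  [1,0,0,0.012,0,0,0],
  [1,0,0,0.008,0,0,0],
])

```text
time: 63.68
position: [514.4, 324.3, 105.3]
orientation: [3.135, 0.183, -0.003]
ft_force: [-0.4, 0.1, -2.2]
width: 14.0
```

>>> step_arm([
  [1,0,0,0.002,0,0,0],
  [1,0,0,0,0,0,0],
  [1,0,0,0,0,0,0],
])

```text
time: 63.93
position: [515.5, 324.9, 105.8]
orientation: [-3.136, -0.183, -0.001]
ft_force: [0.0, 0.7, -2.2]
width: 14.1
```

```bash
python3 - <<'E'
from h import *
state();im=take("wrist");s=arm.get_obs()["position"];fitpack(im,s[:2]+[13,1.5],s[2]-67)
E
```

```text
t 63.9 pos [515.5 324.9 105.8] w 14.1 q [-0.64  0.56  0.03  1.8  -0.02  0.78 -2.05] F [ 0.   0.7 -2.2] yawY -83.31 [[0.993, 0.116, 0.0], [0.116, -0.993, 0.0], [0.0, -0.0, -1.0]]
body 9912 ([546.8, 338.7], 119.7, 118.2, -12.4) mean [547.8 334.8  78.7] z 78.4 rgb [227. 229. 232.]
fin 3738 ([528.6, 325.9], 43.6, 38.0, 45.1) mean [529.4 326.  108.7] z 108.9 rgb [221. 222. 222.]
cap 1328 ([561.2, 329.7], 20.4, 19.7, 6.9) mean [561.5 329.8  89.3] z 89.3 rgb [226. 140.  92.]
```

>>> step_arm([
  [1,0,0,0.004,0,0,0],
  [1,0,0,0.003,0,0,0],
  [1,0,0,0.0015,0,0,0],
  [1,0,0,0,0,0,0],
  [1,0,0,0,0,0,0],
  [0.78,0,0,0,0,0,0],
  [0.78,0,0,0,0,0,0],
  [0.78,0,0,0,0,0,0],
])

```text
time: 64.65
position: [515.4, 324.9, 97.2]
orientation: [-3.136, -0.183, -0.001]
ft_force: [-0.7, 0.5, -0.7]
width: 20.2
```

>>> step_arm([
  [0.78,0,0,-0.01,0,0,0],
  [0.78,0,0,-0.02,0,0,0],
  [0.78,0,0,-0.04,0,0,0],
  [0.78,0,0,-0.04,0,0,0],
  [0.78,0,0,-0.04,0,0,0],
  [0.78,0,0,-0.04,0,0,0],
  [0.78,0,0,-0.04,0,0,0],
  [0.78,0,0,0,0,0,0],
])

```text
time: 65.32
position: [518.3, 326.7, 337.4]
orientation: [-3.128, -0.182, -0.021]
ft_force: [0.1, 0.6, 0.5]
width: 20.4
```

>>> step_arm([
  [0.78,-0.02,-0.03,0,0,0,0],
  [0.78,-0.02,-0.03,0,0,0,0],
  [0.78,0,0,0,0,0,0],
  [0.78,0,0,0,0,0,0],
])

```text
time: 65.65
position: [466.5, 381.8, 327.7]
orientation: [-3.135, -0.191, -0.0]
ft_force: [0.6, -0.3, -0.4]
width: 20.4
```

```bash
python3 - <<'E'
from h import *
state();im=take("wrist");save("f1",im["color"]);blues(im)
for g in[(528,326),(521,388),(610,290),(600,381)]:
    P=cloud(im);m=(im["depth"]>0)&(np.hypot(P[...,0]-g[0],P[...,1]-g[1])<32)&(abs(P[...,2]-100.5)<4)
    print(g,m.sum(),rect(P[m]) if m.sum()>5 else None)
E
```

```text
t 65.7 pos [466.5 381.8 327.7] w 20.4 q [-0.75  0.31  0.01  1.62 -0.    1.2  -2.19] F [ 0.6 -0.3 -0.4] yawY -83.03 [[0.993, 0.121, 0.0], [0.121, -0.993, 0.001], [0.0, -0.001, -1.0]]
blue [438. 166.] 1939 top z 103.5 ([536.2, 263.2], 86.2, 58.4, 6.9)
blue [233. 297.] 926 top z 54.7 ([396.6, 464.0], 177.5, 64.7, -16.1)
(528, 326) 608 ([528.1, 326.1], 49.3, 14.1, 7.5)
(521, 388) 600 ([520.4, 388.6], 49.4, 13.1, 6.8)
(610, 290) 718 ([610.1, 290.2], 49.3, 13.7, -83.1)
(600, 381) 716 ([599.5, 380.5], 49.8, 14.1, -83.6)
```

View pics/f1.png

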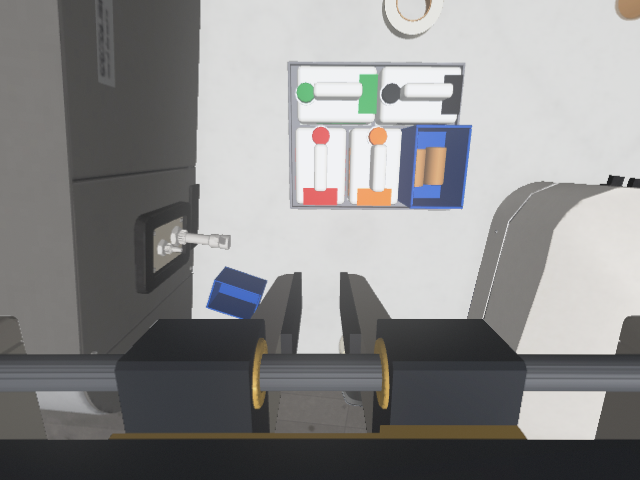

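```bash
python3 - <<'E'
from h import *
a=take("side")["color"][235:365,345:475];b=take("scene")["color"][140:240,290:390]
for c in("side","scene"):print(c,[(round(d["p"],2),np.round(d["centre"]).tolist()) for d in finder.landmark_of(c,"bin_cork_1_center")])
save("f2",np.hstack([cv2.resize(x,(400,400),interpolation=cv2.INTER_CUBIC) for x in(a,b)]))
E
```

```text
side []
scene [(0.6, [252.0, 317.0])]
```

View pics/f2.png

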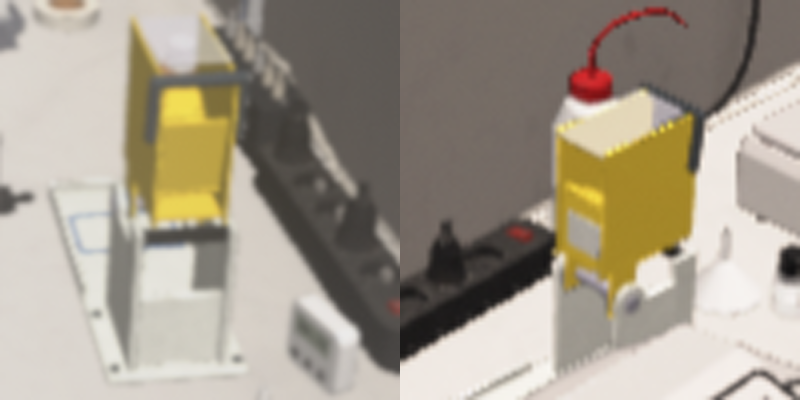

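>>> step_arm([
  [0.78,0.0067,0.0382,-0.0057,0,0,0],
  [0.78,0.0067,0.0382,-0.0057,0,0,0],
  [0.78,0.0067,0.0382,-0.0057,0,0,0],
  [0.78,0.0067,0.0382,-0.0057,0,0,0],
  [0.78,0.0067,0.0382,-0.0057,0,0,0],
  [0.78,0.0067,0.0382,-0.0057,0,0,0],
  [0.78,0.0067,0.0382,-0.0057,0,0,0],
  [0.78,0.0067,0.0382,-0.0057,0,0,0],
])

```text
time: 66.57
position: [557.7, 79.4, 373.3]
orientation: [3.136, 0.18, 0.001]
ft_force: [1.3, 0.6, -1.1]
width: 20.1
```

>>> step_arm([
  [0.78,0.0067,0.0382,-0.0057,0,0,0],
  [0.78,0.0067,0.0382,-0.0057,0,0,0],
  [0.78,0.0067,0.0382,-0.0057,0,0,0],
  [0.78,0.0067,0.0382,-0.0057,0,0,0],
  [0.78,0.0067,0.0382,-0.0057,0,0,0],
  [0.78,0.0067,0.0382,-0.0057,0,0,0],
  [0.78,0.0067,0.0382,-0.0057,0,0,0],
  [0.78,0.0067,0.0382,-0.0057,0,0,0],
])

```text
time: 67.23
position: [646.0, -217.8, 418.7]
orientation: [3.136, 0.181, 0.0]
ft_force: [0.1, 0.3, 0.2]
width: 20.4
```

>>> step_arm([
  [0.78,0.0067,0.0382,0,0,0,0],
  [0.78,0,0,0,0,0,0],
  [0.78,0,0,0,0,0,0],
])

```text
time: 67.48
position: [656.2, -256.1, 417.1]
orientation: [3.136, 0.173, -0.003]
ft_force: [0.8, 0.9, 0.5]
width: 20.1
```

```bash
python3 - <<'E'
from h import *
state();im=take("wrist");save("f3",im["color"])
print([(round(d["p"],2),np.round(d["centre"]).tolist()) for d in finder.landmark_of("wrist","bin_cork_1_center")])
E
```

```text
t 67.5 pos [ 656.2 -256.1  417.1] w 20.1 q [ 0.1   0.47  0.36  1.23 -0.16  1.47 -1.02] F [0.8 0.9 0.5] yawY -83.67 [[0.994, 0.11, -0.002], [0.11, -0.994, -0.001], [-0.002, 0.001, -1.0]]
[]
```

View pics/f3.png

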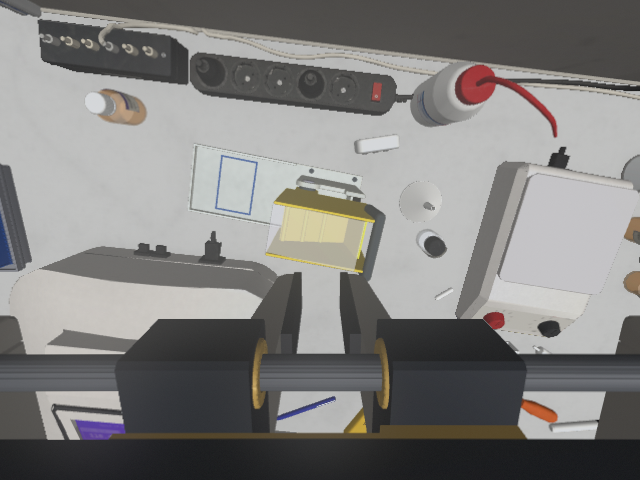

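The bin (320,230) is at rest and empty, and no cork lies on the tray (235,185) or the bench. I'm handing the job in.

```bash
python3 -c "
from bench import arm
print(arm.close_job())"
```

```text
the job is handed in; nothing more can be done
None
```

The job is handed in at about 67 s of the 210 s allowed. The tub and all four packs are on the skid, and the cork bin is back at rest.

- **Tub and corks:** I set the tub on its tray mark (within about 1 mm) and pulled the bin to its stop. Then I pushed the bin back to rest and moved the tub to the blue place. Both corks that were there (bin_cork count 2) lie in the tub. The last look shows the bin empty and no cork on the tray or bench.
- **Packs:** There were four. Green and black fill the far row, red and orange the near row.
- **Fit on the skid:** In the last measurements the packs and the tub were within about 1.5 mm and 1° of their outlines and flat. The largest error is black, about 1.3 mm toward green.

**What did not go to plan:**
- The green pack had been knocked about 45 mm aside during the run, so I measured it again before gripping it.
- I lifted the red pack before the grip had fully closed, so it was held only by the top of its fin. It stayed level and was placed correctly.
- When pushing the bin back, the fingers also pressed on its cover with about 20 N at the end.
- I gripped the tub along its 87 mm side for the final tray placing and the skid, because gripping it across the width would have brought the gripper against the bin.

I did not measure the bystanders again at the end, but none was touched.

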